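Load the field radio's battery bays and run its self-test

TASK

Get the field radio on the air: first throw its power lever off (towards the robot), then move every battery pack from the pocket tray into the radio's bays, one per bay, lying flat and fully home with the label up. With all the packs in, throw the lever back on, then push the red test switch fully down and let go. Leave the other things on the cart as they are.

Things in the scene. Friction and masses are not known exactly. Their poses are not given: they have to be found in the camera images.
- radio: olive-drab field radio lying on its back, face up, fixed: 200 (x) x 400 (y) x 80 mm high; origin in the middle of its underside, so the face is 80 mm above it. The -y half of the face holds six battery bays (2 x 3), the +y half the test switch, the power lever, a meter (flat) and two low knobs (14 mm)
- bay0 (a point): centre of the floor of battery bay 0 in the radio's face: a flat-bottomed rectangular well 78 mm (x) x 42 mm (y), 12 mm deep, so its rim is 12 mm above this point; axes as the radio's. Bay centres are 84 mm apart in x and 70 mm apart in y
- bay1 (a point): centre of the floor of battery bay 1 in the radio's face: a flat-bottomed rectangular well 78 mm (x) x 42 mm (y), 12 mm deep, so its rim is 12 mm above this point; axes as the radio's. Bay centres are 84 mm apart in x and 70 mm apart in y
- bay2 (a point): centre of the floor of battery bay 2 in the radio's face: a flat-bottomed rectangular well 78 mm (x) x 42 mm (y), 12 mm deep, so its rim is 12 mm above this point; axes as the radio's. Bay centres are 84 mm apart in x and 70 mm apart in y
- bay3 (a point): centre of the floor of battery bay 3 in the radio's face: a flat-bottomed rectangular well 78 mm (x) x 42 mm (y), 12 mm deep, so its rim is 12 mm above this point; axes as the radio's. Bay centres are 84 mm apart in x and 70 mm apart in y
- bay4 (a point): centre of the floor of battery bay 4 in the radio's face: a flat-bottomed rectangular well 78 mm (x) x 42 mm (y), 12 mm deep, so its rim is 12 mm above this point; axes as the radio's. Bay centres are 84 mm apart in x and 70 mm apart in y
- bay5 (a point): centre of the floor of battery bay 5 in the radio's face: a flat-bottomed rectangular well 78 mm (x) x 42 mm (y), 12 mm deep, so its rim is 12 mm above this point; axes as the radio's. Bay centres are 84 mm apart in x and 70 mm apart in y
- power_lever (a joint): the radio's power lever, a black-knobbed toggle on a block 70 x 50 x 25 mm high, hinged 22 mm above the radio's face: 0 = off, leaning towards the radio's -x edge (the robot's side); 1.0 rad = on, leaning towards its +x edge. Stays where it is left, starts at or near on
- power_lever_tip (a point): centre of the lever's knob (26 mm ball), 65 mm from its hinge
- test_switch (a joint): travel of the red spring-return push-button test switch: 0 = released, 0.006 m = fully pressed downwards (takes 5 N)
- test_switch_top (a point): centre of the top of the test switch's red button (28 mm across), 22 mm above the radio's face
- tray: grey pocket tray, fixed: 180 (x) x 200 (y) x 20 mm high; origin in the middle of its underside. Six pockets 78 x 42 mm, 12 mm deep (floor 8 mm above the underside), centres at x +-42, y -70, 0, +70 mm
- pack0: charcoal battery pack, a flat block 72 (x) x 36 (y) x 26 mm (z), 130 g, lying flat with its pale label up; origin in the middle of its underside. Between four and six packs are there; an absent one reads None. In a pocket or bay its top 14 mm stand proud
- pack1: charcoal battery pack, a flat block 72 (x) x 36 (y) x 26 mm (z), 130 g, lying flat with its pale label up; origin in the middle of its underside. Between four and six packs are there; an absent one reads None. In a pocket or bay its top 14 mm stand proud
- pack2: charcoal battery pack, a flat block 72 (x) x 36 (y) x 26 mm (z), 130 g, lying flat with its pale label up; origin in the middle of its underside. Between four and six packs are there; an absent one reads None. In a pocket or bay its top 14 mm stand proud
- pack3: charcoal battery pack, a flat block 72 (x) x 36 (y) x 26 mm (z), 130 g, lying flat with its pale label up; origin in the middle of its underside. Between four and six packs are there; an absent one reads None. In a pocket or bay its top 14 mm stand proud
- pack4: charcoal battery pack, a flat block 72 (x) x 36 (y) x 26 mm (z), 130 g, lying flat with its pale label up; origin in the middle of its underside. Between four and six packs are there; an absent one reads None. In a pocket or bay its top 14 mm stand proud
- pack5: charcoal battery pack, a flat block 72 (x) x 36 (y) x 26 mm (z), 130 g, lying flat with its pale label up; origin in the middle of its underside. Between four and six packs are there; an absent one reads None. In a pocket or bay its top 14 mm stand proud
- antenna: bystander: black collapsed whip antenna lying down, 200 mm long, 18 mm thick; origin under its middle, x along it
- handheld: bystander: orange handheld transceiver lying on its back, 115 x 58 x 34 mm with a 75 mm stub aerial at its +x end; origin under its middle
- stake: bystander: galvanized ground stake lying down, cross-shaped section, 225 mm long, 22 mm thick; origin under its middle, x along it
- wing_nut: bystander: brass wing nut, 45 mm across the wings, 24 mm high; origin under its middle
- mug: bystander: white mug, 80 mm wide, 90 mm high; origin under its middle
- driver: bystander: screwdriver lying down, 190 mm long; x along it

How it is judged:
By the outcome, as a careful person would: the job done as asked, in the order asked, and still so for the second after the job is handed in, with the robot touching nothing.
Of pack0, pack1, pack2, pack3, pack4, pack5 only 4 to 6 are there at a start; the rules pass over those that are not, and their reading is None.
At some moment in a run one of pack0, pack1, pack2, pack3, pack4, pack5 may be knocked a few centimetres aside while the robot is not near it.
It also fails if it takes over 208 s, if anything falls off the work surface, if the arm or the gripper's body presses on something with over 40 N, if the wrist force passes 120 N, or if a joint passes its speed limit or range.

ROBOT

A 6-joint arm with a two-finger parallel gripper is mounted at the origin on the work surface. World frame = base frame: x ahead of the robot, y to its left, z up, the work surface at z = 0. Lengths are in m, angles in degrees, forces in N, time in s.
With the tool pointing down it reaches from about 0.3 to 0.75 m from the base axis. Payload 8.5 kg.
Tool frame: the origin (TCP) lies midway between the tips of the shut fingers; the grasp point (between the pads) lies 19 mm behind it; z points along the fingers, y is the line along which they close (so a half turn about z gives the same grasp; the last joint's range is limited). The gripper opens to 85 mm and grips with 20 to 120 N. Pads are 22 mm wide; open, the fingers measure 114 mm over their backs; the gripper's body (76 mm by 85 mm) begins 54 mm behind the grasp point. The pads swing forward as they close: fully open they stand 13 mm farther back than shut.
Start: joints at [-76.736, 21.807, 74.336, -0, 83.858, -12.336], TCP at [0.238, -0.496, 0.205] pointing down, gripper open.
Joint ranges: [-178.18, 178.18], [-50.72, 133.34], [12.68, 142.11], [-81.47, 261.47], [9.98, 163.14], [-165.26, 165.26]. Speed limits (degrees/s): [136.94, 136.94, 180, 180, 180, 180].

INTERFACE

Orientations are given as a 3x3 rotation matrix whose columns are the frame's x, y, z axes.
In Python, from rig import observe, optics, order, spotter gives the robot as it stands.
- The arm moves only by the tool move_arm, never from a script. Its argument "series" is text: rows parted by semicolons, each of 5 numbers parted by spaces: the shift along the tool's x, y, z in cm, then the turn about the tool's z in degrees, then the opening, from -1 (shut) to 1 (fully open). A call has 1 to 8 rows; each row is the pose to reach, as a shift and turn from the pose commanded when the call began, along the tool's axes at that moment; what a row does not reach only later rows make up. A row lasts 1/8 s, in which the tool goes at most 62.5 mm and 10.7 degrees, less where a joint would pass 70% of its speed; a pose out of reach is approached as far as the arm can. A call with a gripper value outside its range is refused whole. The fingers move at their own pace and stop on an object; "force" is the grip in N (left out, the last holds). Time passes only in rows, so rows that repeat a pose let the fingers close. It gives the time, the measured TCP pose, the force, the opening and the grip force at its end, in the units of the state.
- observe(): the state, without advancing time (a new reading comes with each control period).
- optics.get_image(name): name is "scene" or "top" or "wrist"; returns a dict with "pixels" (400x640x3 uint8, blue, green, red), "camera_matrix" (3x3 intrinsics, pixels), "rvec" (rotation vector, rad) and "tvec" (3), from world to camera coordinates, as OpenCV has them. Camera axes: x right, y down, z forward; pixel columns grow to the right and rows downward; lengths in m; the calibration is good to about 2 mm. A picture is of the moment at which its call begins. There is no depth.
- order.close_job(): hands the job in; it is judged then, once.
Trained networks look in the newest picture that a camera, given by its name, has taken for a name from the list of things; names that differ only in an ending like _2 or _b are one class to them, and where a whole thing is asked for, a point or a joint stands for the part that bears it (a point fixed in the world has none). Each returns a list of dicts, best first, with "score" (0 to 1); they miss things now and then, are a little off and sometimes report something else, mostly with a low value. They report only what shows in the picture. A call takes as long as a camera call.
- spotter.find_in(thing, camera): "point" ([x, y, z] in m, in world coordinates, good to about 4 mm: the middle of the surface that is visible of it).
- spotter.cut_out(thing, camera): "pixels" (400x640 bool, what is visible of it).
- spotter.mark_of(thing, camera): "point" ([x, y, z] in m, in world coordinates, good to about 4 mm: a listed point, or the origin of a listed thing).
The state is a dict: "time_s": time; "q": joint angles; "qvel": joint speeds; "joint_efforts": joint torques, N m; "position": TCP position; "tool_rot": TCP orientation; "ft_force": force on the tool from outside, world axes, zero at the start; "wrist_torque": the same for the moment, N m; "grip_width": finger opening in m; "gripper_force": force on a finger pad.
Only numpy, scipy, OpenCV 4.12 (cv2) and the standard library are available. Lean on these libraries where they do the work, as an engineer would, in place of code of your own. Each camera call takes 0.05 s, during which the arm holds its last target. There are 200 camera calls.

## Working session

There is one attempt and no reset: what is moved stays moved. The work goes in short steps, Python scripts to look and compute and a tool call to move; the robot and the scene stay as the last step left them, time stands still between calls to the robot, and variables do not carry over. Pictures are saved under pics/ and viewed, at most 14 in all, crops included, and the job is handed in when it is done.

Besides the shell and the picture viewer there is one more tool, called after ">>>" by a JSON object that holds its "api" and its "payload", one argument or row to a line. move_arm: Moves the arm, as the interface text tells. Its arguments: {"type":"object","properties":{"series":{"type":"string"},"force":{"type":"number"}},"required":["series"]}

```bash
ls; mkdir -p pics
python3 - <<'E'
from rig import observe, optics, order, spotter
import cv2
s=observe();print(s['time_s'],s['position'],s['tool_rot'],s['grip_width'])
for c in ['top','scene']:
    im=optics.get_image(c);cv2.imwrite(f'pics/{c}0.png',im['pixels'])
    print(c,im['camera_matrix'],im['rvec'],im['tvec'])
    for t in ['radio','bay0','power_lever_tip','test_switch_top','tray','pack0']:
        print(t,[(r['point'],round(r['score'],2)) for r in spotter.mark_of(t,c)[:7]])
E
```

```text
pics
0.0 [ 0.23757628 -0.49565745  0.20436703] [[ 9.01838336e-01  4.32073492e-01 -3.37436296e-04]
 [ 4.32073478e-01 -9.01837117e-01  1.52424707e-03]
 [ 3.54274177e-04 -1.52042171e-03 -9.99998781e-01]] 0.08547001005693806
top [[520.49618932   0.         326.63884662]
 [  0.         520.49618932 199.80040311]
 [  0.           0.           1.        ]] [ 2.19410657 -2.13247541  0.14118182] [-0.02492558  0.59985504  1.68586498]
radio [([0.5386, 0.1127, -0.0006], 0.69), ([0.504, 0.0086, 0.0655], 0.69)]
bay0 [([0.5839, 0.0859, 0.0661], 0.93), ([0.5056, -0.0587, 0.0685], 0.87), ([0.5957, -0.0542, 0.0684], 0.84), ([0.5024, 0.0839, 0.0685], 0.83), ([0.5038, 0.0112, 0.0678], 0.81)]
power_lever_tip [([0.7124, -0.3265, 0.0001], 0.69), ([0.5287, 0.4722, -0.0019], 0.65), ([0.541, 0.1154, -0.0029], 0.64), ([0.5588, 0.2615, 0.1609], 0.48), ([0.4685, 0.547, -0.0024], 0.45)]
test_switch_top [([0.488, 0.1677, 0.1015], 0.51), ([0.5255, 0.4687, -0.0015], 0.23)]
tray [([0.5132, -0.3019, -0.0012], 0.82), ([0.5117, -0.0571, 0.0718], 0.62), ([0.7713, 0.1533, 0.0014], 0.17)]
pack0 [([0.4848, -0.3733, 0.0034],
[... 258 characters left out ...]
 1.51343135 -0.53333084] [-0.18904654 -0.36311007  1.99437417]
radio [([0.5434, 0.1097, 0.0023], 0.79)]
bay0 [([0.5861, 0.0813, 0.065], 0.98), ([0.5924, -0.0583, 0.0727], 0.94), ([0.5073, 0.0098, 0.0672], 0.86), ([0.4976, 0.0779, 0.0695], 0.79), ([0.5125, -0.063, 0.0667], 0.7), ([0.588, 0.0145, 0.0632], 0.68)]
power_lever_tip [([0.5614, 0.2614, 0.1649], 0.42), ([0.513, -0.3043, -0.001], 0.4)]
test_switch_top [([0.4905, 0.1632, 0.1018], 0.59), ([0.5592, -0.2953, 0.0103], 0.49), ([0.5388, 0.1127, 0.0004], 0.42)]
tray [([0.5105, -0.3018, -0.0027], 0.59)]
pack0 [([0.4824, -0.3759, 0.0091], 0.53), ([0.5855, 0.014, 0.066], 0.52), ([0.5623, -0.3604, 0.0073], 0.44), ([0.5564, -0.292, 0.0089], 0.43)]
```

View pics/top0.png

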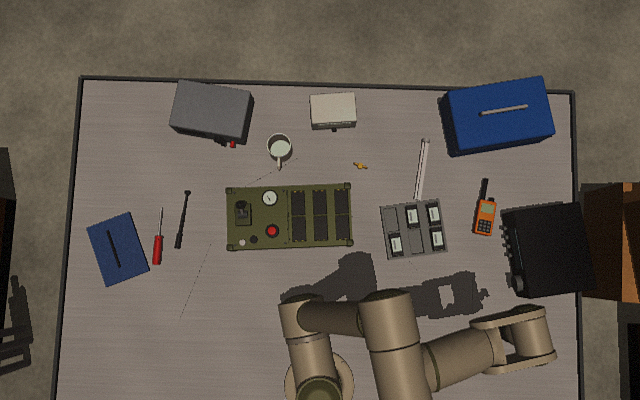

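View pics/scene0.png

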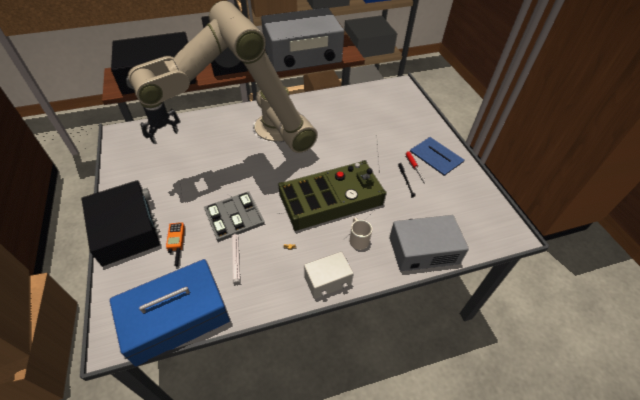

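```bash
cat > h.py <<'E'
from rig import observe, optics, order, spotter
import cv2, numpy as np
def cam(name,save=None):
    im=optics.get_image(name)
    if save: cv2.imwrite(f'pics/{save}.png',im['pixels'])
    R=cv2.Rodrigues(np.array(im['rvec'],float))[0]; t=np.array(im['tvec'],float).ravel()
    return dict(px=im['pixels'],K=np.array(im['camera_matrix']),R=R,t=t,c=-R.T@t)
def toz(c,uv,z):
    d=(np.c_[np.atleast_2d(uv),np.ones(len(np.atleast_2d(uv)))]@np.linalg.inv(c['K']).T)@c['R']
    return c['c']+d*((z-c['c'][2])/d[:,2])[:,None]
def proj(c,P):
    p=np.atleast_2d(P)@c['R'].T+c['t']; p=p@c['K'].T; return p[:,:2]/p[:,2:]
def tri(cs,uvs):
    A=[];b=[]
    for c,uv in zip(cs,uvs):
        d=c['R'].T@np.linalg.inv(c['K'])@np.r_[uv,1]; d/=np.linalg.norm(d); M=np.eye(3)-np.outer(d,d); A.append(M);b.append(M@c['c'])
    return np.linalg.lstsq(np.vstack(A),np.hstack(b),rcond=None)[0]
def go(x,y,z,yaw=None):
    "tool-frame shift (cm) and turn (deg) to a world TCP; yaw = world angle of closing line (mod 180)"
    s=observe();R=np.array(s['tool_rot']);d=R.T@(np.array([x,y,z])-s['position'])*100
    cur=np.degrees(np.arctan2(R[1,1],R[0,1])); turn=0
    if yaw is not None: turn=-(((yaw-cur)+90)%180-90)
    print('shift',d.round(2),'turn',round(turn,1),'q6',round(float(s['q'][5]),1),'cur closing yaw',round(cur,1))
E
python3 - <<'E'
from h import *
c=cam('wrist','w0');s=observe()
R=np.array(s['tool_rot'])
print('cam in tool',R.T@(c['c']-s['position']),'\n',R.T@c['R'].T,c['K'])
go(0.50,-0.30,0.40,97); go(.5,.1,.4,93)
E
```

```text
cam in tool [ 6.9069619e-02  1.3713466e-05 -1.6892928e-01] 
 [[-6.26200037e-04 -9.61377417e-01 -2.75232755e-01]
 [ 9.99999609e-01 -4.30143782e-04 -7.72688824e-04]
 [ 6.24455928e-04 -2.75233132e-01  9.61377311e-01]] [[278.17741675   0.         319.95632818]
 [  0.         278.17741675 193.35337444]
 [  0.           0.           1.        ]]
shift [ 32.13  -6.34 -19.5 ] turn 18.6 q6 -12.3 cur closing yaw -64.4
shift [ 49.41 -42.41 -19.5 ] turn 22.6 q6 -12.3 cur closing yaw -64.4
```

Run:
```python
from h import *
go(0.46,-0.30,0.24,97)
```

```text
shift [28.52 -8.07 -3.5 ] turn 18.6 q6 -12.3 cur closing yaw -64.4
```

>>> {"api": "move_arm", "payload": {
  "series": "5 -1 -3.5 8 1; 11 -3 -3.5 18.6 1; 17 -5 -3.5 18.6 1; 23 -7 -3.5 18.6 1; 28.5 -8 -3.5 18.6 1; 28.5 -8 -3.5 18.6 1; 28.5 -8 -3.5 18.6 1"
}}

```text
time_s: 1.62
position: [0.4598, -0.3009, 0.2399]
tool_rot: [[0.993, 0.122, -0.0], [0.122, -0.993, -0.0], [-0.0, 0.0, -1.0]]
ft_force: [-0.5, -0.8, 0.3]
grip_width: 0.0853
gripper_force: 0.0
```

Run:
```python
from h import *
import pickle
c=cam('wrist','w1');pickle.dump(c,open('w1.pkl','wb'))
print(observe()['time_s'],observe()['position'])
for t in ['tray','pack0']: print(t,[(r['point'],round(r['score'],2)) for r in spotter.mark_of(t,'wrist')])
go(0.42,0.13,0.30,93)
```

```text
1.675 [ 0.45944151 -0.30137273  0.2399487 ]
tray [([0.5122, -0.3009, -0.0019], 0.86), ([0.5964, -0.052, 0.0698], 0.71)]
pack0 [([0.5536, -0.2939, 0.005], 0.96), ([0.4808, -0.3745, 0.0093], 0.9), ([0.5652, -0.3624, 0.01], 0.8), ([0.4587, -0.2436, 0.0099], 0.69)]
shift [  1.28 -43.33  -6.  ] turn 3.9 q6 37.5 cur closing yaw -83.1
```

View pics/w1.png

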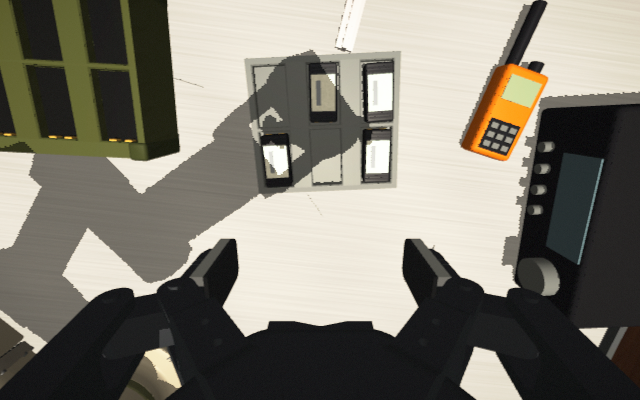

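>>> {"api": "move_arm", "payload": {
  "series": "0 -6 -3 3.9 1; 0 -12 -6 3.9 1; 0.5 -18 -6 3.9 1; 0.7 -24 -6 3.9 1; 1 -30 -6 3.9 1; 1 -36 -6 3.9 1; 1.3 -43.3 -6 3.9 1;1.3 -43.3 -6 3.9 1"
}}

```text
time_s: 2.78
position: [0.4195, 0.1326, 0.3003]
tool_rot: [[0.998, 0.057, 0.001], [0.057, -0.998, 0.0], [0.001, -0.0, -1.0]]
ft_force: [-0.2, -0.8, 0.3]
grip_width: 0.0854
gripper_force: 0.0
```

Run:
```python
from h import *
import pickle
c=cam('wrist','w2');pickle.dump(c,open('w2.pkl','wb'))
print(observe()['time_s'],observe()['position'])
for t in ['radio','bay0','power_lever_tip','test_switch_top']: print(t,[(r['point'],round(r['score'],2)) for r in spotter.mark_of(t,'wrist')])
```

```text
2.825 [0.41980544 0.13201627 0.30021078]
radio [([0.5427, 0.1122, -0.0036], 0.75)]
bay0 [([0.5076, -0.059, 0.067], 0.85), ([0.5833, 0.0871, 0.0675], 0.85), ([0.5959, -0.0545, 0.0642], 0.77), ([0.4966, 0.0826, 0.0721], 0.74), ([0.5018, 0.0073, 0.066], 0.63), ([0.5889, 0.0139, 0.069], 0.61), ([0.5411, 0.113, -0.0038], 0.19)]
power_lever_tip [([0.5651, 0.2637, 0.1579], 0.91)]
test_switch_top [([0.491, 0.1659, 0.1001], 0.95), ([0.5384, 0.1145, 0.0002], 0.47)]
```

View pics/w2.png

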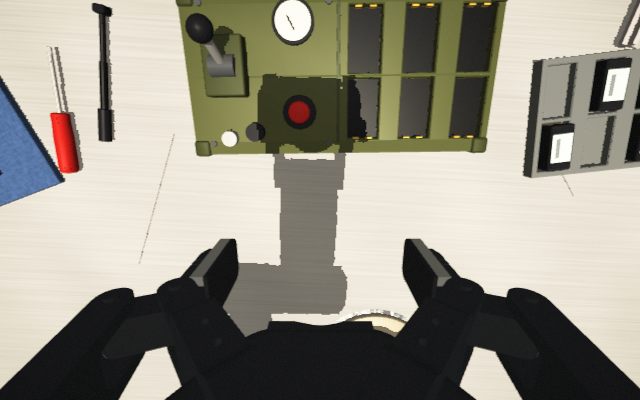

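```bash
cat > fit.py <<'E'
from h import *
import pickle
w1,w2=[pickle.load(open(f,'rb')) for f in('w1.pkl','w2.pkl')]
B=np.array([[.5839,.0859],[.5056,-.0587],[.5957,-.0542],[.5024,.0839],[.5038,.0112],[.5861,.0813],[.5924,-.0583],[.5073,.0098],[.4976,.0779],[.5125,-.063],[.588,.0145],[.5076,-.059],[.5833,.0871],[.5959,-.0545],[.4966,.0826],[.5018,.0073],[.5889,.0139]])
from scipy.optimize import least_squares
G=np.array([[sx*.042,k*.07] for sx in(-1,1) for k in(-1,0,1)])
def T(p,X): c,s=np.cos(p[2]),np.sin(p[2]); return X@np.array([[c,s],[-s,c]])+p[:2]
def res(p):
    g=T(p,G); return (g[((B[:,None]-g)**2).sum(2).argmin(1)]-B).ravel()
r=least_squares(res,[.545,.012,.05],loss='soft_l1',f_scale=.004).x
print('bay grid',r[:2],np.degrees(r[2]))
# tray corners seen in w1 at z=.02
C=toz(w1,[(246,58),(400,52),(398,187),(260,194)],.02)[:,:2]
M=np.array([[.09,.1],[.09,-.1],[-.09,-.1],[-.09,.1]])
t=least_squares(lambda p:(T(p,M)-C).ravel(),[.51,-.3,.1]).x
print('tray',t[:2],np.degrees(t[2]),'res mm',((T(t,M)-C)*1e3).round(1).tolist())
def rects(c,px,p,X,hx,hy,z,col):
    for g in X:
        q=T(p,g+np.array([[hx,hy],[hx,-hy],[-hx,-hy],[-hx,hy]])); u=proj(c,np.c_[q,np.full(4,z)])
        cv2.polylines(px,[(u*S+S/2).round().astype(int)],True,col,1)
S=3
def big(c): return cv2.resize(c['px'],None,fx=S,fy=S,interpolation=cv2.INTER_CUBIC)
if __name__=='__main__':
    a=big(w2); rects(a,a,r,G,.039,.021,.08,(255,255,0)); a=a[0:490,930:1530]
    b=big(w1); rects(b,b,t,G,.039,.021,.02,(255,255,0)); rects(b,b,t,np.zeros((1,2)),.09,.1,.02,(0,0,255)); b=b[100:600,700:1240]
    cv2.imwrite('pics/o1.png',a);cv2.imwrite('pics/o2.png',b)
E
python3 fit.py
```

```text
bay grid [0.54654389 0.01239707] 3.6404057391566527
tray [ 0.51177855 -0.30273378] 9.691155973496231 res mm [[-1.0, 1.5], [2.0, -2.0], [-1.1, 0.3], [0.1, 0.2]]Traceback (most recent call last):
  File "fit.py", line 24, in <module>
    a=big(w2); rects(a,a,r,G,.039,.021,.08,(255,255,0)); a=a[0:490,930:1530]
               ~~~~~^^^^^^^^^^^^^^^^^^^^^^^^^^^^^^^^^^^
  File "fit.py", line 19, in rects
    q=T(p,g+np.array([[hx,hy],[hx,-hy],[-hx,-hy],[-hx,hy]])); u=proj(c,np.c_[q,np.full(4,z)])
                                                                ~~~~^^^^^^^^^^^^^^^^^^^^^^^^^
  File "h.py", line 12, in proj
    p=np.atleast_2d(P)@c['R'].T+c['t']; p=p@c['K'].T; return p[:,:2]/p[:,2:]
                       ~^^^^^
IndexError: only integers, slices (`:`), ellipsis (`...`), numpy.newaxis (`None`) and integer or boolean arrays are valid indices
```

```bash
sed -i 's/rects(a,a,/rects(w2,a,/; s/rects(b,b,/rects(w1,b,/g' fit.py; python3 fit.py >/dev/null
```

```text
(no output)
```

View pics/o1.png

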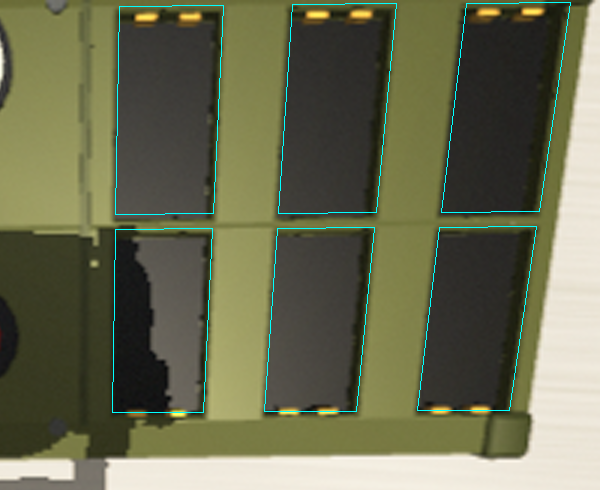

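View pics/o2.png

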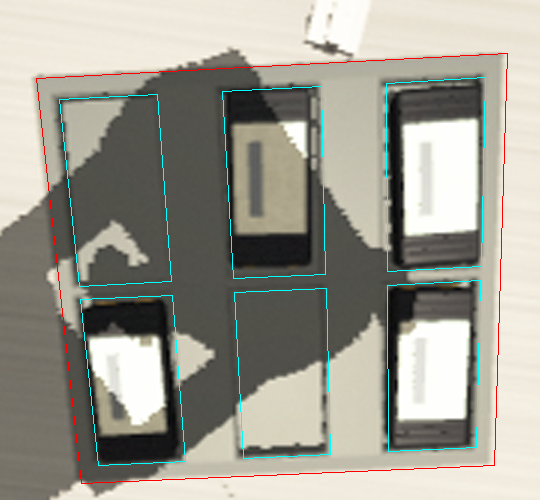

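>>> {"api": "move_arm", "payload": {
  "series": "5 -3 0 0 -1; 10 -6 0 0 -1; 15 -9 0 0 -1; 20.2 -12 2 0 -1; 20.2 -12 7 0 -1; 20.2 -12 12 0 -1; 20.2 -12 15.5 0 -1; 20.2 -12 15.5 0 -1"
}}

```text
time_s: 4.03
position: [0.6151, 0.2592, 0.1424]
tool_rot: [[0.999, 0.052, -0.006], [0.052, -0.999, -0.001], [-0.006, 0.001, -1.0]]
ft_force: [-0.3, 0.3, 0.2]
grip_width: -0.0002
gripper_force: 0.0
```

Run:
```python
from h import *
c=cam('wrist','w3'); print(observe()['position'],observe()['ft_force'])
print([(r['point'],round(r['score'],2)) for r in spotter.mark_of('power_lever_tip','wrist')])
```

```text
[0.61609126 0.25977284 0.14500077] [0.07188801 0.86223539 1.06117652]
[([0.5662, 0.2618, 0.1607], 0.72), ([0.5403, 0.1155, -0.0013], 0.35)]
```

View pics/w3.png

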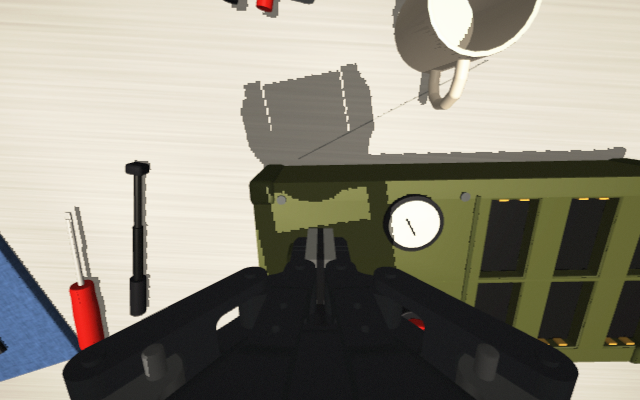

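>>> {"api": "move_arm", "payload": {
  "series": "-2 0 0 0 -1; -3 0 0 0 -1; -4 0 0 0 -1; -5 0 0 0 -1; -6 0 0 0 -1; -7 0 0 0 -1; -8 0 0 0 -1; -8 0 0 0 -1"
}}

```text
time_s: 5.12
position: [0.5379, 0.2569, 0.1515]
tool_rot: [[0.998, 0.054, 0.012], [0.054, -0.999, 0.001], [0.012, -0.001, -1.0]]
ft_force: [-4.0, -4.4, 32.8]
grip_width: -0.0
gripper_force: 16.1
```

Run:
```python
from h import *
s=observe();print(s['position'],s['ft_force'])
for c in('wrist','scene','top'):
    cam(c); print([(r['point'],round(r['score'],2)) for r in spotter.mark_of('power_lever_tip',c)[:2]])
```

```text
[0.53790419 0.25690884 0.15149603] [-4.01972265 -4.43972281 32.81517114]
[([0.5039, 0.0086, 0.0679], 0.27)]
[]
[([0.7693, 0.1513, 0.0003], 0.39)]
```

>>> {"api": "move_arm", "payload": {
  "series": "0.5 0 -1 0 -1; 1.5 0 -4 0 -1; 3 0 -8 0 -1; 3 0 -12 0 -1; 3 0 -12 0 -1"
}}

```text
time_s: 6.05
position: [0.5666, 0.2589, 0.2685]
tool_rot: [[0.999, 0.054, 0.007], [0.054, -0.999, 0.002], [0.007, -0.001, -1.0]]
ft_force: [0.0, -0.2, -0.8]
grip_width: 0.0001
gripper_force: 0.0
```

Run:
```python
from h import *
s=observe();print(s['position'],s['ft_force'])
for c in('wrist','scene','top'):
    cc=cam(c,'l_'+c); print([(r['point'],round(r['score'],2)) for r in spotter.mark_of('power_lever_tip',c)[:2]])
    if c=='scene': a=cv2.resize(cc['px'][150:230,300:420],None,fx=4,fy=4)
    if c=='wrist': b=cv2.resize(cc['px'],None,fx=.75,fy=.75)
h=np.zeros((620,480,3),np.uint8);h[:320]=a;h[320:]=b[:300]
cv2.imwrite('pics/l.png',h[:600])
```

```text
[0.56660937 0.25892281 0.2685314 ] [ 0.04758051 -0.16075878 -0.83850986]
[([0.5315, 0.2607, 0.1647], 0.71), ([0.5412, 0.1129, 0.0001], 0.7)]
[([0.5287, 0.2578, 0.1679], 0.52)]
[]
```

View pics/l.png

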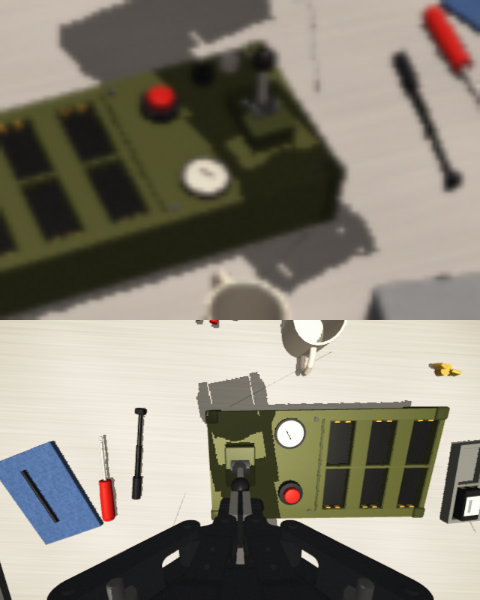

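>>> {"api": "move_arm", "payload": {
  "series": "0.5 0 5 0 -1; 0.5 0 10 0 -1; 0.5 0 10.8 0 -1; -0.5 0 10.8 0 -1; -1.5 0 10.9 0 -1; -2.2 0 11.2 0 -1; -2.9 0 11.5 0 -1; -2.9 0 11.5 0 -1"
}}

```text
time_s: 7.35
position: [0.5364, 0.2573, 0.1516]
tool_rot: [[0.999, 0.054, 0.002], [0.054, -0.999, 0.001], [0.002, -0.0, -1.0]]
ft_force: [-2.7, -0.5, 7.7]
grip_width: -0.0
gripper_force: 3.6
```

Run:
```python
from h import *
a=cam('scene')['px'][140:220,300:420];w=cam('wrist')
print([(r['point'],round(r['score'],2)) for r in spotter.mark_of('power_lever_tip','wrist')[:2]])
b=cv2.resize(w['px'][150:400,150:490],None,fx=1.4,fy=1.4)
a=cv2.resize(a,None,fx=b.shape[1]/120,fy=b.shape[1]/120)
h=np.vstack([a,b]);h=h[:, :];h=cv2.resize(h,None,fx=.85,fy=.85);print(h.shape)
cv2.imwrite('pics/l2.png',h[:600])
```

```text
[([0.4986, 0.0819, 0.0687], 0.53)]
(567, 405, 3)
```

View pics/l2.png

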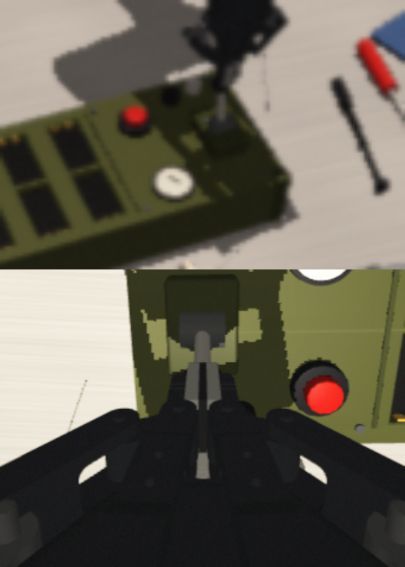

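>>> {"api": "move_arm", "payload": {
  "series": "-0.5 0 0 0 -1; -1 0 0 0 -1; -1.5 0 0 0 -1; -1.5 0 0 0 -1"
}}

```text
time_s: 8.0
position: [0.521, 0.2563, 0.1499]
tool_rot: [[0.999, 0.054, -0.001], [0.054, -0.999, -0.0], [-0.001, 0.0, -1.0]]
ft_force: [-0.5, -0.3, 0.9]
grip_width: 0.0003
gripper_force: 0.5
```

>>> {"api": "move_arm", "payload": {
  "series": "1 0 0 0 -1; 3 0 -4 0 -1; 3 0 -8 0 -1; 1 0 -13 0 -1; -5 0 -15 0 -1;-10 0 -15 0 -1;-10 0 -15 0 -1"
}}

```text
time_s: 8.88
position: [0.4198, 0.251, 0.3011]
tool_rot: [[0.998, 0.055, 0.001], [0.055, -0.998, 0.0], [0.001, -0.0, -1.0]]
ft_force: [0.9, 0.4, -0.3]
grip_width: -0.0002
gripper_force: 0.0
```

Run:
```python
from h import *
print(observe()['position'])
for c in('wrist','scene','top'):
    cc=cam(c); print([(r['point'],round(r['score'],2)) for r in spotter.mark_of('power_lever_tip',c)[:2]])
    if c=='scene': a=cv2.resize(cc['px'][150:230,300:420],None,fx=4,fy=4)
    if c=='wrist': b=cv2.resize(cc['px'],None,fx=.75,fy=.75)
h=np.zeros((620,480,3),np.uint8);h[:320]=a;h[320:]=b[:300]
cv2.imwrite('pics/l3.png',h[:600])
```

```text
[0.41975159 0.25101583 0.30113436]
[([0.5201, 0.2592, 0.1605], 0.89), ([0.4562, -0.2426, 0.0121], 0.56)]
[([0.5161, 0.256, 0.1649], 0.57)]
[([0.5101, 0.2601, 0.1642], 0.45)]
```

View pics/l3.png

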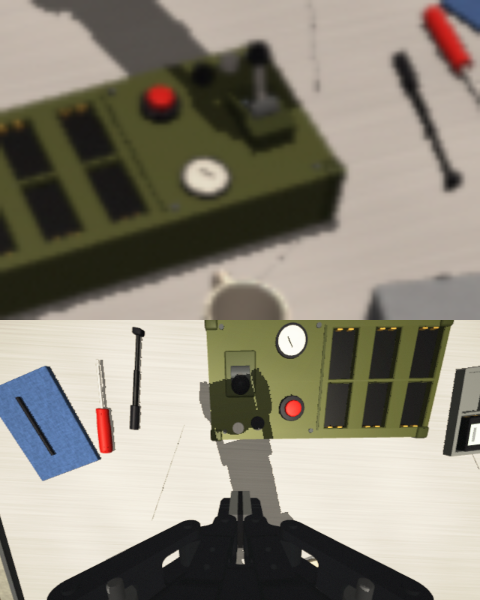

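>>> {"api": "move_arm", "payload": {
  "series": "4 -0.1 3 0 0.2; 8 -0.2 6 0 0.2; 9.7 -0.3 11 0 0.2; 9.7 -0.3 16 0 0.2; 9.7 -0.3 16 0 -1; 9.7 -0.3 16 0 -1; 9.7 -0.3 16 0 -1; 9.7 -0.3 16 0 -1",
  "force": 30
}}

```text
time_s: 10.18
position: [0.5198, 0.2569, 0.1427]
tool_rot: [[0.999, 0.053, 0.003], [0.053, -0.999, -0.004], [0.003, 0.004, -1.0]]
ft_force: [1.0, -12.3, -0.5]
grip_width: 0.0192
gripper_force: 26.2
```

>>> {"api": "move_arm", "payload": {
  "series": "-0.5 0 0.1 0 -1; -1 0 0.3 0 -1; -1.5 0 0.5 0 -1; -1.5 0 0.5 0 -1"
}}

```text
time_s: 10.68
position: [0.5099, 0.2597, 0.1447]
tool_rot: [[0.998, 0.054, 0.022], [0.054, -0.999, 0.005], [0.023, -0.004, -1.0]]
ft_force: [4.0, 0.6, 33.2]
grip_width: -0.0001
gripper_force: 16.3
```

>>> {"api": "move_arm", "payload": {
  "series": "0 0 -4 0 -1; 0 0 -9 0 0; -5 0 -14 0 0.2; -9 0 -14 0 0.2;-9 0 -14 0 0.2"
}}

```text
time_s: 11.3
position: [0.4121, 0.2538, 0.2795]
tool_rot: [[0.998, 0.056, 0.007], [0.055, -0.998, 0.002], [0.007, -0.002, -1.0]]
ft_force: [0.9, 0.2, -0.7]
grip_width: 0.051
gripper_force: 0.0
```

```bash
cat > lev.py <<'E'
from h import *
print(observe()['position'],observe()['time_s'])
for c in('wrist','scene','top'):
    cc=cam(c); print([(r['point'],round(r['score'],2)) for r in spotter.mark_of('power_lever_tip',c)[:2]])
    for r in spotter.cut_out('power_lever_tip',c)[:1]:
        v,u=np.where(r['pixels']); print(round(r['score'],2),u.min(),u.max(),v.min(),v.max())
E
python3 lev.py
```

```text
[0.41212426 0.25383638 0.27950611] 11.3
[([0.5099, 0.2592, 0.1557], 0.59)]
0.92 311 336 63 101
[([0.5077, 0.2555, 0.1617], 0.37)]
0.39 361 366 160 173
[([0.5044, 0.2561, 0.1553], 0.46)]
```

>>> {"api": "move_arm", "payload": {
  "series": "5 0.1 3 0 0.2; 9.4 0.1 6 0 0.2; 9.4 0.1 11 0 0.2; 9.4 0.1 13.1 0 0.2; 9.4 0.1 13.1 0 -0.3; 9.4 0.1 13.1 0 -1; 9.4 0.1 13.1 0 -1; 9.4 0.1 13.1 0 -1",
  "force": 40
}}

```text
time_s: 12.75
position: [0.5083, 0.2575, 0.1454]
tool_rot: [[0.999, 0.054, 0.003], [0.054, -0.999, 0.0], [0.003, -0.0, -1.0]]
ft_force: [0.0, -2.9, 6.3]
grip_width: 0.0001
gripper_force: 3.1
```

>>> {"api": "move_arm", "payload": {
  "series": "-0.3 0 0.1 0 -1; -0.6 0 0.2 0 -1; -0.9 0 0.3 0 -1; -0.9 0 0.3 0 -1"
}}

```text
time_s: 13.25
position: [0.5025, 0.2578, 0.145]
tool_rot: [[0.998, 0.054, 0.013], [0.054, -0.999, 0.003], [0.013, -0.002, -1.0]]
ft_force: [7.3, -0.4, 16.6]
grip_width: -0.0004
gripper_force: 8.1
```

>>> {"api": "move_arm", "payload": {
  "series": "0.5 0 -4 0 -1; 0.5 0 -9 0 0; -5 0 -14 0 0.2; -9 0 -14 0 0.2;-9 0 -14 0 0.2"
}}

```text
time_s: 13.88
position: [0.4063, 0.2525, 0.2829]
tool_rot: [[0.998, 0.056, 0.003], [0.056, -0.998, 0.001], [0.003, -0.001, -1.0]]
ft_force: [0.4, 0.8, 0.4]
grip_width: 0.0513
gripper_force: 0.0
```

```bash
cat >> lev.py <<'E'
    if c=='wrist': cv2.imwrite('pics/lv.png',cv2.resize(cc['px'][0:190,200:440],None,fx=2.5,fy=2.5))
E
python3 lev.py
```

```text
[0.40631583 0.25254832 0.28291146] 13.875
[([0.5077, 0.2602, 0.159], 0.73), ([0.5029, 0.0083, 0.0672], 0.35)]
0.82 310 335 57 94
[([0.5049, 0.2555, 0.1629], 0.48), ([0.5554, -0.2953, 0.0063], 0.19)]
[([0.5041, 0.2563, 0.1579], 0.61)]
0.65 237 242 218 225
```

View pics/lv.png

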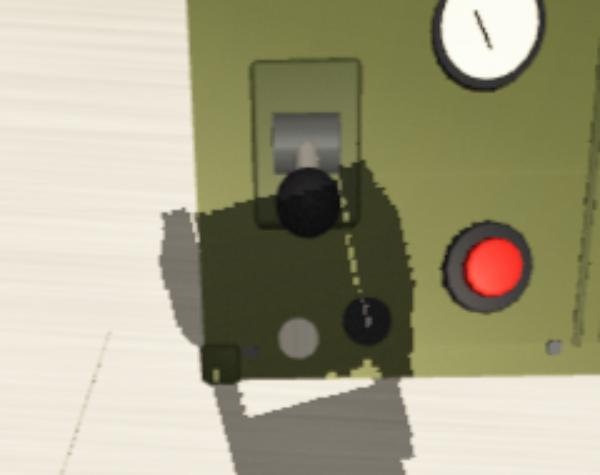

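Run:
```python
from h import *
c=cam('wrist')
f=lambda u,v:(200+u/2.5,v/2.5)
print('knob',toz(c,[f(308,203)],.159))
B=toz(c,[f(252,60),f(360,58),f(252,227),f(361,227)],.105); print('block',B,B.mean(0))
print('sw',toz(c,[f(495,267)],.102))
```

```text
knob [[0.50847562 0.25417336 0.159     ]]
block [[0.57118088 0.28173952 0.105     ]
 [0.5744652  0.23449636 0.105     ]
 [0.50229535 0.27938669 0.105     ]
 [0.50499268 0.22866565 0.105     ]] [0.53823353 0.25607205 0.105     ]
sw [[0.49071441 0.16320166 0.102     ]]
```

>>> {"api": "move_arm", "payload": {
  "series": "0 6 0 0 0.2; 0 12 0 0 0.2; 0 12 0 0 0.2; 0 12 0 0 0.2"
}}

```text
time_s: 14.88
position: [0.4153, 0.1325, 0.2811]
tool_rot: [[0.999, 0.053, 0.0], [0.053, -0.999, 0.0], [0.0, -0.0, -1.0]]
ft_force: [0.3, 0.0, 0.1]
grip_width: 0.0508
gripper_force: 0.0
```

Run:
```python
from h import *
import pickle
c=cam('wrist');pickle.dump(c,open('w5.pkl','wb'))
a=toz(c,[(0,0)],0)
print('line px for z .13..165', proj(c,[[.5085,.2542,.159]]))
u,v=proj(c,[[.5085,.2542,.159]])[0].astype(int)
g=c['px'][:,:,:].max(2)[v-30:v+30,u-35:u+35]
np.set_printoptions(linewidth=300)
print(u,v); print(g[::2,::2])
print([(r['point'],round(r['score'],2)) for r in spotter.mark_of('power_lever_tip','wrist')[:2]])
```

```text
line px for z .13..165 [[200.48210218  81.24315944]]
200 81
[[240 241 240 ...  85 108 109]
 [237 238 238 ...  85 109 110]
 [232 233 233 ...  85 109 111]
 ...
 [237 236 236 ... 140 142 143]
 [235 235 236 ... 140 142 143]
 [238 237 237 ... 140 143 142]]
[([0.5083, 0.257, 0.1556], 0.89)]
```

Run:
```python
from h import *
import pickle
c=pickle.load(open('w5.pkl','rb'))
m=(c['px'].max(2)<45).astype(np.uint8)
n,l,st,ce=cv2.connectedComponentsWithStats(m)
for i in range(1,n):
    if st[i,4]>40 and 130<ce[i][0]<290 and ce[i][1]<150: print(st[i],ce[i])
g=c['px'].max(2)[60:105:2,170:232:2]
for r in g: print(' '.join('%3d'%x for x in r))
```

```text
[235  27  10  65 280] [240.10357143  59.50357143]
[186  67  42  30 746] [204.8230563   82.33780161]
[253 120  10  18 116] [257.50862069 128.5       ]
236 236 235 236 151 115 117 117 117 118 119 120 113  86  94 112 112 111 112 112 144 148 145 122 112 112 111 111  95  31 111
236 236 236 236 174 116 117 119 118 118 118 120 119  83  93  99 101 100 101 142 150 145 134 118  99 101 100 101  93  36 103
235 236 236 237 195 117 118 118 118 118 120 119 120  86  94  95  98  97 112 151 148 139 122  99  85  98  97  96  97  42  97
237 236 236 237 216 118 118 118 118 119 118 120 120  84  93  95  89  90 153 148 142 128 108  82  53  86  87  86  87  56  97
236 237 236 237 219 116 117 118 117 119 120 119 116  86  88  90  85 131 145 140 127 112  89  69  41  64  78  79  80  69  91
238 237 238 239 239 117 118 119 119 121 100  48  22  28  29  23  31  83 102  98  91  83  72  39  37  35  59  66  71  71  96
236 237 236 236 236 134 116 117 117  90  29  29  32  32  29  28  23  23  43  91  85  74  56  45  45  44  45 106 115 115 115
236 237 236 236 236 152 118 120 104  30  32  33  33  33  33  31  29  27  23  12  7
[... 1201 characters left out ...]
  79  31  27  29  28  26  26  21  29 109 132 134 134 135 137 138 138 139 139 141
240 241 240 241 241 241 231 119 120 122 121 124 124  74  45  29  33  40  73 132 133 132 133 135 135 136 137 138 138 139 141
241 241 241 242 242 242 242 120 122 122 124 124 123 125 126 127 127 129 130 130 131 134 135 134 136 138 137 137 138 138 142
240 240 240 240 240 240 240 138 121 122 122 123 124 124 127 127 127 130 130 130 132 133 133 134 135 137 138 137 141 141 141
239 239 240 240 240 240 239 158 120 122 122 123 124 125 127 127 128 130 128 129 132 133 134 136 137 137 138 138 141 139 140
234 235 235 235 236 236 236 175 122 122 124 122 125 125 127 127 128 129 129 130 133 133 133 136 135 137 139 138 140 141 141
```

Run:
```python
from h import *
go(.513,.256,.20,3.6); print(observe()['q'])
```

```text
shift [ 10.46 -11.7    8.1 ] turn 89.6 q6 89.0 cur closing yaw -86.8
[2.16152184e+00 7.23481074e+00 8.19713548e+01 1.30641860e-02
 9.07979798e+01 8.89755341e+01]
```

>>> {"api": "move_arm", "payload": {
  "series": "2 -2 0 -10 0.4; 4 -4 0 -20 0.4; 6 -6 0 -30 0.4; 8 -8 0 -40 0.4; 10.5 -11.7 0 -50 0.4; 10.5 -11.7 0 -60 0.4; 10.5 -11.7 0 -70 0.4; 10.5 -11.7 0 -80 0.4"
}}

```text
time_s: 15.98
position: [0.5131, 0.2566, 0.2807]
tool_rot: [[0.112, 0.994, -0.001], [0.994, -0.112, -0.0], [-0.0, -0.001, -1.0]]
ft_force: [1.1, -0.8, -0.0]
grip_width: 0.0599
gripper_force: 0.0
```

Run:
```python
from h import *
go(.512,.256,.149,3.6); print(observe()['grip_width'])
```

```text
shift [-0.07 -0.1  13.17] turn -10.0 q6 21.2 cur closing yaw -6.4
0.05988363821593395
```

>>> {"api": "move_arm", "payload": {
  "series": "0 -0.1 4 -10 0.4; 0 -0.1 8 -10 0.4; 0 -0.1 12 -10 0.4; 0 -0.1 13.1 -10 0.4; 0 -0.1 13.1 -10 -1; 0 -0.1 13.1 -10 -1; 0 -0.1 13.1 -10 -1; 0 -0.1 13.1 -10 -1",
  "force": 30
}}

```text
time_s: 16.98
position: [0.5129, 0.2551, 0.1507]
tool_rot: [[-0.054, 0.999, 0.001], [0.999, 0.054, 0.0], [0.0, 0.001, -1.0]]
ft_force: [-0.3, -0.9, -0.2]
grip_width: 0.0001
gripper_force: 0.0
```

Run:
```python
from h import *
w=cam('wrist');print([(r['point'],round(r['score'],2)) for r in spotter.mark_of('power_lever_tip','wrist')[:2]])
s=cam('scene');print([(r['point'],round(r['score'],2)) for r in spotter.mark_of('power_lever_tip','scene')[:2]])
p=proj(w,observe()['position'][None])[0];print(p)
a=cv2.resize(s['px'][140:210,320:400],(560,490))
b=cv2.resize(w['px'][100:360,210:430],None,fx=1.0,fy=1.0);b=cv2.resize(b,(415,490))
h=np.hstack([a[:,100:460],b]);print(h.shape);cv2.imwrite('pics/m.png',h)
```

```text
[([0.5101, 0.2597, 0.1572], 0.79)]
[([0.5084, 0.2543, 0.161], 0.54), ([0.7261, -0.1216, 0.005], 0.51)]
[320.94815228 224.50603622]
(490, 775, 3)
```

View pics/m.png

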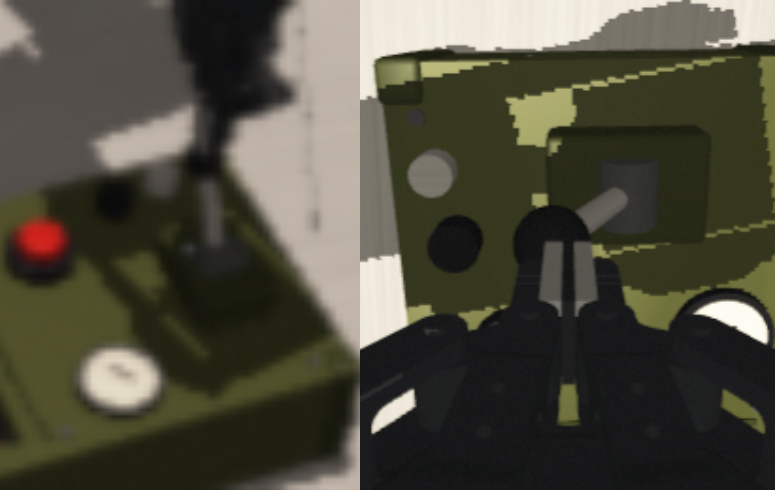

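Run:
```python
from h import *
import pickle
s=observe();print(s['position'],s['tool_rot'])
w=cam('wrist');w5=pickle.load(open('w5.pkl','rb'))
for z in(.125,.135,.145,.155,.16): print(z,toz(w,[(310.7,227)],z)[0].round(4),toz(w5,[(199,83)],z)[0].round(4))
print(tri([w,w5],[(310.7,227),(199,83)]))
```

```text
[0.5127227  0.25496713 0.15015416] [[-5.39471733e-02  9.98543775e-01  1.78458640e-04]
 [ 9.98543789e-01  5.39471618e-02  6.90282994e-05]
 [ 5.93004415e-05  1.81922648e-04 -9.99999982e-01]]
0.125 [0.5056 0.2424 0.125 ] [0.5094 0.2698 0.125 ]
0.135 [0.5057 0.2466 0.135 ] [0.5087 0.2656 0.135 ]
0.145 [0.5059 0.2508 0.145 ] [0.5079 0.2615 0.145 ]
0.155 [0.506 0.255 0.155] [0.5071 0.2574 0.155 ]
0.16 [0.506  0.2572 0.16  ] [0.5067 0.2553 0.16  ]
[0.50645809 0.25623397 0.15793076]
```

>>> {"api": "move_arm", "payload": {
  "series": "0 0 -4 0 -1; 0 -0.6 -4 0 0.4; 0 -0.6 -4 0 0.4; 0 -0.6 0 0 0.4; 0 -0.6 3.2 0 0.4; 0 -0.6 3.2 0 -1; 0 -0.6 3.2 0 -1; 0 -0.6 3.2 0 -1",
  "force": 30
}}

```text
time_s: 18.23
position: [0.5076, 0.2548, 0.119]
tool_rot: [[-0.054, 0.999, 0.003], [0.999, 0.054, 0.001], [0.0, 0.003, -1.0]]
ft_force: [4.5, 0.5, -3.2]
grip_width: 0.0242
gripper_force: 29.7
```

>>> {"api": "move_arm", "payload": {
  "series": "0 -0.3 0.1 0 -1; 0 -0.6 0.2 0 -1; 0 -0.9 0.3 0 -1; 0 -0.9 0.3 0 -1"
}}

```text
time_s: 18.73
position: [0.5077, 0.2549, 0.1188]
tool_rot: [[-0.053, 0.998, 0.025], [0.999, 0.052, 0.004], [0.003, 0.025, -1.0]]
ft_force: [35.1, 3.2, -5.4]
grip_width: 0.0239
gripper_force: 31.1
```

>>> {"api": "move_arm", "payload": {
  "series": "0 0.9 -0.3 0 -1; 0 0.9 -0.3 0 0.4; 0 0.9 -0.3 0 0.4; 0 0.9 -0.3 0 0.4; 0 0.9 -6 0 0.4; 0 0.9 -12 0 0.4;0 0.9 -12 0 0.4"
}}

```text
time_s: 19.6
position: [0.508, 0.2552, 0.2398]
tool_rot: [[-0.054, 0.998, 0.009], [0.999, 0.054, 0.002], [0.002, 0.009, -1.0]]
ft_force: [-0.4, 0.5, -0.7]
grip_width: 0.0597
gripper_force: 0.0
```

```bash
python3 lev.py
python3 - <<'E'
from h import *
from fit import *
f=lambda u,v:((700+u)/3,(100+v)/3)
# label centres in o2 crop -> pack tops z=.034
L={'UR':(438,178),'LR':(434,369),'UM':(269,180),'LL':(128,385)}
for k,v in L.items(): print(k,toz(w1,[f(*v)],.034)[0].round(4))
print('pockets',T(t,G).round(4).tolist())
print('bays',T([.5452,.0124,np.radians(3.6)],G).round(4).tolist())
go(.47,-.30,.25,98)
E
```

```text
[0.5079589  0.25524604 0.239789  ] 19.6
[([0.5102, 0.257, 0.1567], 0.73)]
0.58 306 345 176 204
[([0.7236, -0.1175, 0.0012], 0.65), ([0.5078, 0.255, 0.1628], 0.56)]
0.51 361 366 159 173
[([0.5058, 0.0128, 0.0675], 0.73), ([0.4865, 0.1664, 0.1029], 0.21)]
bay grid [0.54654389 0.01239707] 3.6404057391566527
tray [ 0.51177855 -0.30273378] 9.691155973496231 res mm [[-1.0, 1.5], [2.0, -2.0], [-1.1, 0.3], [0.1, 0.2]]
UR [ 0.563  -0.3642  0.034 ]
LR [ 0.4829 -0.377   0.034 ]
UM [ 0.5535 -0.2933  0.034 ]
LL [ 0.4589 -0.2409  0.034 ]
pockets [[0.4822, -0.3788], [0.4704, -0.3098], [0.4586, -0.2408], [0.565, -0.3647], [0.5532, -0.2957], [0.5414, -0.2267]]
bays [[0.5077, -0.0601], [0.5033, 0.0098], [0.4989, 0.0796], [0.5915, -0.0548], [0.5871, 0.015], [0.5827, 0.0849]]
shift [-55.19  -6.65  -1.54] turn 85.1 q6 11.6 cur closing yaw 3.1
```

Run:
```python
from h import *
go(.459,-.241,.22,99.3)
```

```text
shift [-49.24  -7.43   1.46] turn 83.8 q6 11.6 cur closing yaw 3.1
```

>>> {"api": "move_arm", "payload": {
  "series": "-6 -1 0 10 0.4; -12 -2 0 20 0.4; -18 -3 0 31 0.4; -24 -4 0 41 0.4; -30 -5 0 52 0.4; -36 -6 0 62 0.4; -42 -7 0 73 0.4; -48 -7.4 1 83.8 0.4"
}}

```text
time_s: 21.05
position: [0.4584, -0.2308, 0.2254]
tool_rot: [[0.987, 0.161, 0.001], [0.161, -0.987, -0.001], [0.001, 0.001, -1.0]]
ft_force: [0.6, -0.0, -0.3]
grip_width: 0.0595
gripper_force: 0.0
```

Run:
```python
from h import *
go(.459,-.241,-.01,99.3)
c=cam('wrist')
print([(r['point'],round(r['score'],2)) for r in spotter.mark_of('pack0','wrist')])
```

```text
shift [-0.13  0.99 23.55] turn -0.1 q6 40.8 cur closing yaw -80.8
[([0.5582, -0.2945, 0.0079], 0.97), ([0.4792, -0.3783, 0.0091], 0.96), ([0.4619, -0.244, 0.012], 0.91)]
```

>>> {"api": "move_arm", "payload": {
  "series": "-0.1 1 6 0 0.3; -0.1 1 12 0 0.3; -0.1 1 18 0 0.3; -0.1 1 22 0 0.3; -0.1 1 23.5 0 0.3; -0.1 1 23.5 0 -1; -0.1 1 23.5 0 -1; -0.1 1 23.5 0 -1",
  "force": 50
}}

```text
time_s: 22.15
position: [0.4609, -0.2394, -0.0071]
tool_rot: [[0.986, 0.168, 0.004], [0.168, -0.986, -0.003], [0.003, 0.004, -1.0]]
ft_force: [-0.5, 1.2, 15.3]
grip_width: 0.0349
gripper_force: 56.1
```

>>> {"api": "move_arm", "payload": {
  "series": "0 0 0 0 -1; 0 0 -3 0 -1; 0 0 -8 0 -1; 0 0 -14 0 -1; 0 0 -20 0 -1; 0 0 -20 0 -1"
}}

```text
time_s: 22.9
position: [0.4611, -0.2395, 0.1956]
tool_rot: [[0.986, 0.168, 0.009], [0.168, -0.986, -0.007], [0.007, 0.009, -1.0]]
ft_force: [-0.0, 0.7, -1.6]
grip_width: 0.0347
gripper_force: 51.1
```

```bash
cat > hold.py <<'E'
from h import *
s=observe();R=np.array(s['tool_rot']);c=cam('wrist')
p=c['px']; u0,v0=proj(c,(s['position']+R@[0,0,-.04])[None])[0]
m=((p.min(2)>120)&(p.max(2)-p.min(2)<60)).astype(np.uint8)
print('grip',s['grip_width'],s['gripper_force'],'px',u0,v0)
n,l,st,ce=cv2.connectedComponentsWithStats(m)
for i in range(1,n):
    if st[i,4]>300 and abs(ce[i][0]-u0)<80 and abs(ce[i][1]-v0)<90: print('white',st[i],ce[i].round(1))
print('find',[( (R.T@(np.array(r['point'])-s['position'])*1e3).round(1),round(r['score'],2)) for r in spotter.find_in('pack0','wrist')])
print('mark',[( (R.T@(np.array(r['point'])-s['position'])*1e3).round(1),round(r['score'],2)) for r in spotter.mark_of('pack0','wrist')])
for r in spotter.cut_out('pack0','wrist'):
    M=r['pixels'];v,u=np.where(M)
    if abs(u.mean()-u0)<60 and abs(v.mean()-v0)<80: print('mask',round(r['score'],2),u.min(),u.max(),v.min(),v.max(),cv2.minAreaRect(np.c_[u,v].astype(np.float32)))
E
python3 hold.py
```

```text
grip 0.034719968071211506 51.08198404312134 px 319.73570090337364 253.5259540773727
white [ 290  218   60   77 3783] [322.1 255.2]
white [ 275  280   91   46 1190] [319.4 312.1]
find [(array([ -0.9, 132.2, 160.8]), 0.8), (array([ 85.7,  63.9, 163.7]), 0.71), (array([ 84. , 132.7, 164.7]), 0.63), (array([  6.2,   2.5, -44.1]), 0.59), (array([  97. , -202.3,  123.6]), 0.22)]
mark [(array([ 80.9, 136.3, 188.3]), 0.96), (array([  0.3,   3.6, -17.9]), 0.76), (array([ 81.3,  66.6, 191.1]), 0.64), (array([ -4.6, 136.9, 186.9]), 0.58)]
mask 0.97 283 356 179 315 ((319.5, 247.0), (136.0, 73.0), 90.0)
```

Run:
```python
from h import *
go(.5075,-.060,.075,93.6)
```

```text
shift [  7.78 -16.72  11.42] turn 6.0 q6 39.8 cur closing yaw -80.4
```

>>> {"api": "move_arm", "payload": {
  "series": "2 -4.5 0 3 -1; 4.3 -9.2 0 6 -1; 6.5 -14 0 6 -1; 7.8 -16.7 1 6 -1; 7.8 -16.7 6 6 -1; 7.8 -16.7 10 6 -1; 7.8 -16.7 11.2 6 -1; 7.8 -16.7 11.2 6 -1"
}}

```text
time_s: 24.1
position: [0.5083, -0.061, 0.0778]
tool_rot: [[0.998, 0.063, -0.001], [0.063, -0.998, 0.001], [-0.001, -0.001, -1.0]]
ft_force: [0.4, -1.0, -0.1]
grip_width: 0.0347
gripper_force: 51.0
```

```bash
cat > bay.py <<'E'
from h import *
import sys
s=observe();R=np.array(s['tool_rot']);c=cam('wrist',sys.argv[1] if len(sys.argv)>1 else None)
print(s['position'],s['ft_force'])
for t in ['bay0','pack0']: print(t,[(np.array(r['point']).round(4).tolist(),round(r['score'],2)) for r in spotter.mark_of(t,'wrist')])
go(.5075,-.060,.055,93.6)
E
python3 bay.py b1
```

```text
[ 0.50834526 -0.06099395  0.07775192] [ 0.40582855 -1.00926615 -0.07407903]
bay0 [([0.496, 0.0814, 0.069], 0.84), ([0.5835, 0.0891, 0.0682], 0.77), ([0.5031, 0.0086, 0.0686], 0.61), ([0.5874, 0.0169, 0.0708], 0.59), ([0.5971, -0.054, 0.0646], 0.57)]
pack0 [([0.5068, -0.0648, 0.0962], 0.8), ([0.556, -0.2942, 0.0078], 0.64)]
shift [-0.17 -0.14  2.43] turn 0.0 q6 66.3 cur closing yaw -86.4
```

View pics/b1.png

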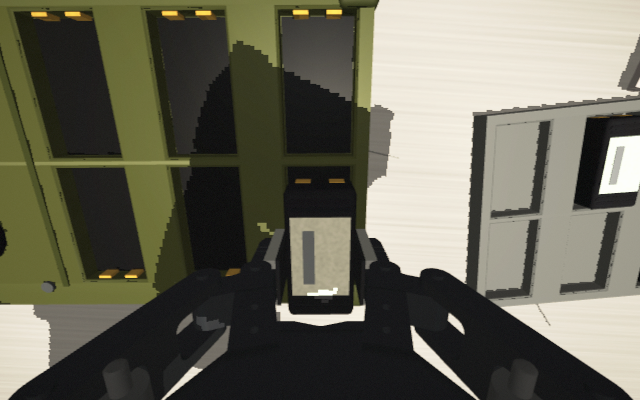

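Run:
```python
from h import *
c=cam('wrist')
P=[(286,155),(353,155),(280,11),(357,10),(236,155),(58,155)]
print(toz(c,P,.08).round(4))
from fit import T,G
p=[.5452,.0124,np.radians(3.6)]
for g in (G[3],G[4],G[5]): print(proj(c,np.c_[T(p,g+np.array([[-.039,.021],[-.039,-.021],[.039,.021],[.039,-.021]])),[.08]*4]).round(1).tolist())
# edge profiles: across u at v=120, and along v at u=320,210
g=c['px'].max(2)
print(g[125,272:292],g[125,345:368]);print(g[140:190,300]);print(g[140:175,110])
```

```text
[[ 0.5529 -0.0382  0.08  ]
 [ 0.5554 -0.0787  0.08  ]
 [ 0.6291 -0.0328  0.08  ]
 [ 0.6321 -0.0735  0.08  ]
 [ 0.551  -0.0079  0.08  ]
 [ 0.5443  0.0996  0.08  ]]
bay grid [0.54654389 0.01239707] 3.6404057391566527
tray [ 0.51177855 -0.30273378] 9.691155973496231 res mm [[-1.0, 1.5], [2.0, -2.0], [-1.1, 0.3], [0.1, 0.2]]
[[282.9, 157.5], [352.1, 157.4], [277.5, 10.8], [356.6, 10.8]]
[[167.6, 157.5], [236.8, 157.5], [145.5, 10.9], [224.7, 10.9]]
[[52.3, 157.6], [121.5, 157.5], [13.5, 11.0], [92.7, 10.9]]
[57 57 57 58 59 58 56 53 50 46 39 34 39 34 24 22 21 22 20 21] [22 23 21 24 23 37 40 36 45 49 51 54 59 58 58 58 58 58 59 56 57 58 58]
[ 19  22  19  19  22  17  19  22  20  22  21  19  22  24  37  41  39  45
  53  52  54  53  55  55  54  46  45  27  22  19  19  20  17  18  19  18
  20  18  37  87 105 109 120  46  18  17  20  15  18  21]
[ 33  30  33  33  32  32  32  32  33  32  32  32  29  18  18  20  45  37
  49  91  90  99 136 153 152 138 102  91  58  32  32  31  34  34  33]
```

>>> {"api": "move_arm", "payload": {
  "series": "0 -0.1 0.5 0 -1; 0 -0.1 1 0 -1; 0 -0.1 1.5 0 -1; 0 -0.1 2 0 -1; 0 -0.1 2.3 0 -1; 0 -0.1 2.3 0 -1"
}}

```text
time_s: 25.05
position: [0.5083, -0.0599, 0.0548]
tool_rot: [[0.998, 0.063, -0.0], [0.063, -0.998, 0.0], [-0.0, -0.0, -1.0]]
ft_force: [0.2, -0.4, -0.3]
grip_width: 0.0347
gripper_force: 51.0
```

>>> {"api": "move_arm", "payload": {
  "series": "0 0 0.15 0 -1; 0 0 0.15 0 0.3; 0 0 0.1 0 0.3; 0 0 0 0 0.3; 0 0 -4 0 0.3; 0 0 -9 0 0.3; 0 0 -14 0 0.3; 0 0 -14 0 0.3"
}}

```text
time_s: 26.05
position: [0.5098, -0.0604, 0.1986]
tool_rot: [[0.998, 0.063, 0.007], [0.063, -0.998, -0.003], [0.007, 0.003, -1.0]]
ft_force: [-0.3, 0.2, -0.1]
grip_width: 0.0557
gripper_force: 0.0
```

Run:
```python
from h import *
c=cam('wrist'); print(observe()['position'])
for n in('wrist','top'):
    cam(n); print([(np.array(r['point']).round(4).tolist(),round(r['score'],2)) for r in spotter.mark_of('pack0',n)])
go(.5535,-.2933,.1,99.3)
```

```text
[ 0.50875515 -0.06008649  0.19619652]
[([0.4818, -0.3774, 0.01], 0.74), ([0.5644, -0.3619, 0.0049], 0.58), ([0.5103, -0.0612, 0.0727], 0.56), ([0.5549, -0.2917, 0.0083], 0.56), ([0.5416, 0.1153, -0.0003], 0.25)]
[([0.5663, -0.3669, 0.0073], 0.7), ([0.485, -0.3732, 0.0052], 0.68), ([0.5068, -0.0583, 0.068], 0.59), ([0.5557, -0.2894, 0.0067], 0.55)]
shift [ 3.11 23.6   9.33] turn -5.7 q6 66.4 cur closing yaw -86.4
```

>>> {"api": "move_arm", "payload": {
  "series": "0.6 5 0 -3 0.3; 1.2 10 0 -5.7 0.3; 2 15.5 0 -5.7 0.3; 2.8 21 0 -5.7 0.3; 3.2 23.5 1 -5.7 0.3; 3.2 23.5 7 -5.7 0.3; 3.2 23.5 13 -5.7 0.3; 3.2 23.5 15 -5.7 0.3"
}}

```text
time_s: 27.3
position: [0.553, -0.2902, 0.04]
tool_rot: [[0.987, 0.162, -0.007], [0.162, -0.987, 0.005], [-0.006, -0.006, -1.0]]
ft_force: [0.4, -0.5, 0.7]
grip_width: 0.0557
gripper_force: 0.0
```

Run:
```python
from h import *
s=observe();R=np.array(s['tool_rot']);c=cam('wrist')
print([(np.array(r['point']).round(4).tolist(),round(r['score'],2)) for r in spotter.mark_of('pack0','wrist')])
go(.555,-.2925,-.006,99.3)
```

```text
[([0.5569, -0.2949, 0.0094], 0.76), ([0.5633, -0.3609, 0.0087], 0.72)]
shift [0.13 0.23 4.74] turn 0.0 q6 42.1 cur closing yaw -80.7
```

>>> {"api": "move_arm", "payload": {
  "series": "0.2 0.2 2 0 0.3; 0.2 0.2 4 0 0.3; 0.2 0.2 4.6 0 0.3; 0.2 0.2 4.6 0 0.3; 0.2 0.2 4.6 0 -1; 0.2 0.2 4.6 0 -1; 0.2 0.2 4.6 0 -1; 0.2 0.2 4.6 0 -1"
}}

```text
time_s: 28.4
position: [0.558, -0.2945, 0.0004]
tool_rot: [[0.987, 0.162, 0.002], [0.162, -0.987, -0.001], [0.002, 0.002, -1.0]]
ft_force: [-0.0, 1.3, 6.2]
grip_width: 0.034
gripper_force: 50.5
```

>>> {"api": "move_arm", "payload": {
  "series": "0 0 -3 0 -1; 0 0 -8 0 -1; 0 0 -14 0 -1; 0 0 -20 0 -1; 0 0 -20 0 -1"
}}

```text
time_s: 29.02
position: [0.5588, -0.2951, 0.2045]
tool_rot: [[0.987, 0.162, 0.008], [0.162, -0.987, -0.006], [0.007, 0.008, -1.0]]
ft_force: [-0.4, -1.3, -1.7]
grip_width: 0.0342
gripper_force: 50.2
```

```bash
cat >> hold.py <<'E'
a=R.T@(toz(c,[(320,218),(320,297)],s['position'][2]+.041)-s['position']).T
print('ref label x mm',(a[0]*1e3).round(1))
g=c['px'].max(2)[:,int(u0)-12]
print('col',np.array2string(g[160:330:2]))
E
python3 hold.py; python3 -c "
from h import *
go(.592,-.0548,.078,93.6)"
```

```text
grip 0.03420498215320332 50.17584264278412 px 319.64932408695336 253.49315480830168
white [335 150  23  50 470] [349.4 172.6]
white [253 210  34  41 735] [268.2 225.6]
white [ 292  216   57   73 3407] [321.9 251.4]
white [359 222  24  21 332] [372.5 229.4]
white [ 276  274   89   52 1695] [320.2 310.4]
find [(array([ -4.8,  65.9, 169. ]), 0.85), (array([ -11.2, -230.9,  107.9]), 0.8), (array([-68.6,  66.4, 168.4]), 0.78), (array([  3.3,   2.2, -31.2]), 0.74)]
mark [(array([ -6.2,  68.4, 195.6]), 0.7), (array([  -8.3, -309.5,  135.8]), 0.64), (array([-90.8,  67.1, 193.3]), 0.6), (array([ -12.7, -238.9,  132.9]), 0.59), (array([-0.8, -0.4, -6.8]), 0.59)]
mask 0.93 354 384 207 241 ((368.8097839355469, 223.35400390625), (29.467918395996094, 33.85816955566406), 3.814074993133545)
mask 0.86 356 389 147 205 ((372.5757751464844, 175.89208984375), (32.307464599609375, 58.37287902832031), 1.3971809148788452)
mask 0.61 286 354 179 307 ((320.0, 243.0), (128.0, 68.0), 90.0)
ref label x mm [ 19.8 -25.2]
col [ 82  80  80  81  82  80  79  80  80  90 105 106  14  17  19  22  23  22
  26  21  25  22  21  22  23  22  20  40 175 169 171 170 173 180 104  91
  91  92  92  91  92  93  91  92  91  92  92  91  92  91  92  93  92  93
  93  93  92  94  92 111 175 170 170 163 157  25  22  20  21  21  20  19
  22  18 237 237 240 237 237 237 237 236  27  25  25]
shift [  7.37 -22.97  11.96] turn 5.7 q6 42.1 cur closing yaw -80.7
```

Run:
```python
from h import *
s=observe();R=np.array(s['tool_rot']);c=cam('wrist')
for h,vs in((.034,(215.5,290,307)),(.041,(218,296,315))):
    a=R.T@(toz(c,[(320,v) for v in vs],s['position'][2]+h)-s['position']).T; print((a[0]*1e3).round(1))
```

```text
[ 18.6 -25.9 -37.2]
[ 19.9 -24.7 -36.8]
```

>>> {"api": "move_arm", "payload": {
  "series": "1.5 -5 0 3 -1; 3 -10 0 5.7 -1; 4.5 -15 0 5.7 -1; 6.3 -20.5 0 5.7 -1; 7.5 -23 1 5.7 -1; 7.5 -23 6 5.7 -1; 7.5 -23 10.8 5.7 -1; 7.5 -23 10.8 5.7 -1"
}}

```text
time_s: 30.28
position: [0.5919, -0.0543, 0.0872]
tool_rot: [[0.998, 0.063, -0.009], [0.063, -0.998, 0.003], [-0.009, -0.003, -1.0]]
ft_force: [0.5, -0.4, -1.3]
grip_width: 0.0345
gripper_force: 50.4
```

```bash
python3 -c "
from h import *
go(.593,-.0548,.060,93.6)"
```

```text
shift [0.13 0.06 2.72] turn 0.0 q6 69.7 cur closing yaw -86.4
```

>>> {"api": "move_arm", "payload": {
  "series": "0.1 0.05 0.7 0 -1; 0.1 0.05 1.4 0 -1; 0.1 0.05 1.9 0 -1; 0.1 0.05 2.3 0 -1; 0.1 0.05 2.6 0 -1; 0.1 0.05 2.6 0 -1"
}}

```text
time_s: 31.02
position: [0.5952, -0.0554, 0.0649]
tool_rot: [[0.998, 0.063, -0.0], [0.063, -0.998, 0.0], [-0.0, -0.0, -1.0]]
ft_force: [0.7, 1.0, -1.2]
grip_width: 0.0343
gripper_force: 50.4
```

>>> {"api": "move_arm", "payload": {
  "series": "-0.15 0 0.2 0 -1; -0.15 0 0.4 0 -1; -0.15 0 0.5 0 -1; -0.15 0 0.5 0 -1"
}}

```text
time_s: 31.52
position: [0.5937, -0.0555, 0.0604]
tool_rot: [[0.998, 0.063, 0.0], [0.063, -0.998, -0.0], [0.0, 0.0, -1.0]]
ft_force: [-1.7, 0.5, 3.8]
grip_width: 0.0341
gripper_force: 50.9
```

>>> {"api": "move_arm", "payload": {
  "series": "0 0 0 0 0.3; 0 0 0 0 0.3; 0 0 0 0 0.3; 0 0 -4 0 0.3; 0 0 -9 0 0.3; 0 0 -14 0 0.3; 0 0 -14 0 0.3"
}}

```text
time_s: 32.4
position: [0.5952, -0.0559, 0.2041]
tool_rot: [[0.998, 0.063, 0.008], [0.063, -0.998, -0.002], [0.008, 0.003, -1.0]]
ft_force: [-0.0, -0.6, 0.2]
grip_width: 0.0558
gripper_force: 0.0
```

Run:
```python
from h import *
c=cam('wrist'); print(observe()['position'])
for n in('wrist','top','scene'):
    cam(n); print([(np.array(r['point']).round(4).tolist(),round(r['score'],2)) for r in spotter.mark_of('pack0',n)])
go(.483,-.377,.04,99.3)
```

```text
[ 0.59420875 -0.05566074  0.20138736]
[([0.5643, -0.3609, 0.0115], 0.92), ([0.5083, -0.0645, 0.0711], 0.89), ([0.5936, -0.0573, 0.0678], 0.88), ([0.4829, -0.3763, 0.0086], 0.64), ([0.5405, 0.1128, -0.0035], 0.15)]
[([0.4839, -0.3746, 0.0049], 0.6), ([0.5668, -0.3676, 0.0081], 0.58), ([0.593, -0.0528, 0.0706], 0.49)]
[([0.5932, -0.0577, 0.0684], 0.58), ([0.5635, -0.3626, 0.0067], 0.49), ([0.5035, -0.056, 0.0679], 0.47), ([0.4816, -0.377, 0.0093], 0.42)]
shift [-13.02  31.4   15.89] turn -5.7 q6 69.7 cur closing yaw -86.4
```

>>> {"api": "move_arm", "payload": {
  "series": "-2.3 5.5 0 -3 0.3; -4.6 11 0 -5.7 0.3; -6.9 16.5 0 -5.7 0.3; -9.2 22 0 -5.7 0.3; -11.4 27.5 0 -5.7 0.3; -13 31.4 1 -5.7 0.3; -13 31.4 7 -5.7 0.3; -13 31.4 13 -5.7 0.3"
}}

```text
time_s: 33.75
position: [0.4833, -0.3776, 0.0681]
tool_rot: [[0.987, 0.161, 0.0], [0.161, -0.987, -0.0], [0.0, 0.0, -1.0]]
ft_force: [0.6, -0.2, -0.4]
grip_width: 0.0555
gripper_force: 0.0
```

Run:
```python
from h import *
c=cam('wrist');cam('wrist')
print(observe()['position'],[(np.array(r['point']).round(4).tolist(),round(r['score'],2)) for r in spotter.mark_of('pack0','wrist')])
go(.483,-.3765,-.004,99.3)
```

```text
[ 0.48106947 -0.37444152  0.06372997] [([0.5657, -0.3659, 0.0099], 0.93), ([0.4823, -0.3768, 0.0085], 0.7)]
shift [0.04 0.08 7.19] turn 0.0 q6 31.7 cur closing yaw -80.7
```

>>> {"api": "move_arm", "payload": {
  "series": "0.1 0.1 3 0 0.3; 0.1 0.1 6 0 0.3; 0.1 0.1 7 0 0.3; 0.1 0.1 7 0 0.3; 0.1 0.1 7 0 -1; 0.1 0.1 7 0 -1; 0.1 0.1 7 0 -1; 0.1 0.1 7 0 -1"
}}

```text
time_s: 34.9
position: [0.4857, -0.3787, 0.0022]
tool_rot: [[0.987, 0.162, 0.002], [0.162, -0.987, -0.003], [0.002, 0.003, -1.0]]
ft_force: [-1.1, 1.1, 5.9]
grip_width: 0.034
gripper_force: 49.7
```

>>> {"api": "move_arm", "payload": {
  "series": "0 0 -3 0 -1; 0 0 -8 0 -1; 0 0 -14 0 -1; 0 0 -20 0 -1; 0 0 -20 0 -1; 0 0 -20 0 -1"
}}

```text
time_s: 35.65
position: [0.4846, -0.3776, 0.1997]
tool_rot: [[0.987, 0.162, -0.001], [0.162, -0.987, 0.001], [-0.0, -0.001, -1.0]]
ft_force: [-0.3, -0.2, -1.7]
grip_width: 0.034
gripper_force: 50.3
```

```bash
cat > off.py <<'E'
from h import *
import sys
h=.034-float(sys.argv[1])   # pack top above TCP
s=observe();R=np.array(s['tool_rot']);c=cam('wrist')
for u in(308,328):
    g=c['px'].max(2)[:,u].astype(int); d=np.abs(np.diff(g)); vs=[v for v in range(170,330) if d[v]>35]
    a=R.T@(toz(c,[(u,v+.5) for v in vs],s['position'][2]+h)-s['position']).T
    print([(v,x) for v,x in zip(vs,(a[0]*1e3).round(1).tolist())])
print(s['position'],s['grip_width'],[( (R.T@(np.array(r['point'])-s['position'])*1e3).round(1).tolist(),round(r['score'],2)) for r in spotter.mark_of('pack0','wrist')])
E
echo ok
```

```text
ok
```

```bash
python3 off.py .002; python3 -c "
from h import *
go(.5033,.0098,.088,93.6)"
```

```text
[(180, 36.7), (211, 20.0), (212, 19.5), (225, 12.2), (275, -17.9), (285, -24.4), (286, -25.0), (303, -36.3), (304, -37.0), (323, -50.2)]
[(175, 39.2), (176, 38.7), (211, 20.0), (212, 19.5), (285, -24.4), (286, -25.0), (303, -36.3), (304, -37.0), (324, -50.9)]
[ 0.48458118 -0.37757465  0.19972387] 0.03403539958501038 [([-4.8, 0.3, -7.5], 0.87), ([73.1, -306.5, 126.1], 0.84), ([159.3, -300.1, 131.6], 0.74), ([82.9, -0.7, 189.9], 0.57)]
shift [  8.14 -37.88  11.14] turn 5.7 q6 31.7 cur closing yaw -80.7
```

>>> {"api": "move_arm", "payload": {
  "series": "1.2 -6 0 3 -1; 2.4 -12 0 5.7 -1; 3.7 -18 0 5.7 -1; 5 -24 0 5.7 -1; 6.2 -30 0 5.7 -1; 7.5 -35.5 0 5.7 -1; 8.3 -37.9 3 5.7 -1; 8.3 -37.9 8 5.7 -1"
}}

```text
time_s: 36.75
position: [0.5058, 0.0113, 0.1192]
tool_rot: [[0.998, 0.066, 0.002], [0.066, -0.998, -0.0], [0.002, 0.0, -1.0]]
ft_force: [0.4, -0.2, -1.6]
grip_width: 0.0339
gripper_force: 50.4
```

>>> {"api": "move_arm", "payload": {
  "series": "0 0 2 0 -1; 0 0 2 0 -1; 0 0 2 0 -1; 0 0 2 0 -1"
}}

```text
time_s: 37.25
position: [0.506, 0.0093, 0.1009]
tool_rot: [[0.998, 0.063, 0.002], [0.063, -0.998, -0.0], [0.002, 0.0, -1.0]]
ft_force: [0.7, 0.2, -1.2]
grip_width: 0.0339
gripper_force: 50.4
```

```bash
python3 -c "
from h import *
print(observe()['position'])
go(.5048,.0099,.062,93.6)"
```

```text
[0.50596459 0.00933003 0.10089739]
shift [-0.12 -0.07  3.89] turn 0.0 q6 74.0 cur closing yaw -86.4
```

>>> {"api": "move_arm", "payload": {
  "series": "-0.1 -0.05 1 0 -1; -0.1 -0.05 2 0 -1; -0.1 -0.05 2.7 0 -1; -0.1 -0.05 3.3 0 -1; -0.1 -0.05 3.7 0 -1; -0.1 -0.05 3.9 0 -1; -0.1 -0.05 3.9 0 -1"
}}

```text
time_s: 38.12
position: [0.5045, 0.0099, 0.0621]
tool_rot: [[0.998, 0.063, 0.001], [0.063, -0.998, -0.0], [0.001, 0.0, -1.0]]
ft_force: [-4.1, 0.6, 10.0]
grip_width: 0.0339
gripper_force: 51.7
```

>>> {"api": "move_arm", "payload": {
  "series": "0 0 0 0 0.3; 0 0 0 0 0.3; 0 0 0 0 0.3; 0 0 -4 0 0.3; 0 0 -9 0 0.3; 0 0 -13.5 0 0.3; 0 0 -13.5 0 0.3"
}}

```text
time_s: 39.0
position: [0.5058, 0.0097, 0.199]
tool_rot: [[0.998, 0.063, 0.007], [0.063, -0.998, -0.001], [0.007, 0.002, -1.0]]
ft_force: [-0.5, -0.3, -0.4]
grip_width: 0.0558
gripper_force: 0.0
```

Run:
```python
from h import *
for n in('wrist','top','scene'):
    cam(n); print([(np.array(r['point']).round(4).tolist(),round(r['score'],2)) for r in spotter.mark_of('pack0',n)])
go(.565,-.3635,.04,99.3)
```

```text
[([0.502, 0.01, 0.0693], 0.81), ([0.5659, -0.3632, 0.0116], 0.71), ([0.5914, -0.0548, 0.0678], 0.63), ([0.508, -0.0633, 0.0711], 0.6)]
[([0.5052, 0.0112, 0.0668], 0.61), ([0.5934, -0.0563, 0.0682], 0.57), ([0.5663, -0.3631, 0.0097], 0.55), ([0.5031, -0.0577, 0.0701], 0.48)]
[([0.4997, 0.009, 0.0694], 0.55), ([0.5946, -0.0578, 0.0682], 0.49), ([0.5638, -0.361, 0.0074], 0.49), ([0.5048, -0.0551, 0.0693], 0.42)]
shift [ 3.77 37.67 15.45] turn -5.7 q6 74.0 cur closing yaw -86.4
```

>>> {"api": "move_arm", "payload": {
  "series": "0.6 6 0 -3 0.3; 1.2 12 0 -5.7 0.3; 1.8 18 0 -5.7 0.3; 2.4 24 0 -5.7 0.3; 3 30 0 -5.7 0.3; 3.6 35.5 0 -5.7 0.3; 3.8 37.6 4 -5.7 0.3; 3.8 37.6 10 -5.7 0.3"
}}

```text
time_s: 40.3
position: [0.5662, -0.3653, 0.0946]
tool_rot: [[0.987, 0.16, 0.002], [0.16, -0.987, -0.002], [0.001, 0.002, -1.0]]
ft_force: [0.8, -0.1, -0.6]
grip_width: 0.0555
gripper_force: 0.0
```

>>> {"api": "move_arm", "payload": {
  "series": "0 0 2 0 0.3; 0 0 2 0 0.3; 0 0 2 0 0.3; 0 0 2 0 0.3"
}}

```text
time_s: 40.8
position: [0.5666, -0.3632, 0.0775]
tool_rot: [[0.987, 0.162, 0.002], [0.162, -0.987, -0.002], [0.001, 0.002, -1.0]]
ft_force: [0.3, 0.0, -0.1]
grip_width: 0.0558
gripper_force: 0.0
```

Run:
```python
from h import *
cam('wrist')
print([(np.array(r['point']).round(4).tolist(),round(r['score'],2)) for r in spotter.mark_of('pack0','wrist')])
go(.565,-.363,-.002,99.3)
```

```text
[([0.5668, -0.3651, 0.0081], 0.79)]
shift [-0.15 -0.04  7.9 ] turn 0.0 q6 38.0 cur closing yaw -80.7
```

>>> {"api": "move_arm", "payload": {
  "series": "-0.1 0 3 0 0.3; -0.1 0 6 0 0.3; -0.1 0 7.9 0 0.3; -0.1 0 7.9 0 0.3; -0.1 0 7.9 0 -1; -0.1 0 7.9 0 -1; -0.1 0 7.9 0 -1; -0.1 0 7.9 0 -1"
}}

```text
time_s: 41.9
position: [0.5658, -0.3637, -0.0012]
tool_rot: [[0.987, 0.162, 0.002], [0.162, -0.987, -0.002], [0.002, 0.002, -1.0]]
ft_force: [-0.4, 0.4, 7.1]
grip_width: 0.0342
gripper_force: 50.4
```

>>> {"api": "move_arm", "payload": {
  "series": "0 0 -3 0 -1; 0 0 -8 0 -1; 0 0 -14 0 -1; 0 0 -20 0 -1; 0 0 -20 0 -1; 0 0 -20 0 -1"
}}

```text
time_s: 42.65
position: [0.5647, -0.3627, 0.196]
tool_rot: [[0.987, 0.162, -0.001], [0.162, -0.987, 0.001], [-0.001, -0.001, -1.0]]
ft_force: [-0.3, -0.3, -2.8]
grip_width: 0.0346
gripper_force: 50.0
```

```bash
python3 off.py 0; python3 -c "
from h import *
go(.5871,.015,.1,93.6)"
```

```text
[(181, 36.6), (213, 19.6), (214, 19.1), (227, 11.9), (278, -18.6), (289, -25.6), (307, -37.5), (308, -38.2), (323, -48.5)]
[(175, 39.6), (176, 39.1), (177, 38.6), (181, 36.6), (213, 19.6), (214, 19.1), (288, -25.0), (289, -25.6), (306, -36.8), (307, -37.5), (324, -49.2)]
[ 0.56469685 -0.36271419  0.1960461 ] 0.03456373475046877 [([79.7, -303.7, 132.3], 0.93), ([-0.8, -3.6, -9.0], 0.92), ([-7.5, -303.6, 125.2], 0.58)]
shift [  8.36 -36.87   9.59] turn 5.7 q6 37.9 cur closing yaw -80.7
```

>>> {"api": "move_arm", "payload": {
  "series": "1.2 -6 0 3 -1; 2.4 -12 0 5.7 -1; 3.7 -18 0 5.7 -1; 5 -24 0 5.7 -1; 6.4 -30 0 5.7 -1; 7.7 -35 0 5.7 -1; 8.5 -36.9 4 5.7 -1; 8.5 -36.9 9.5 5.7 -1"
}}

```text
time_s: 43.75
position: [0.5894, 0.0166, 0.1006]
tool_rot: [[0.998, 0.066, 0.001], [0.066, -0.998, -0.0], [0.001, 0.0, -1.0]]
ft_force: [0.5, -1.3, -1.5]
grip_width: 0.0347
gripper_force: 50.2
```

>>> {"api": "move_arm", "payload": {
  "series": "0 0 0 0 -1; 0 0 0 0 -1; 0 0 0 0 -1"
}}

```text
time_s: 44.12
position: [0.5903, 0.0143, 0.1041]
tool_rot: [[0.998, 0.063, 0.004], [0.063, -0.998, -0.001], [0.004, 0.001, -1.0]]
ft_force: [0.1, -0.6, -1.1]
grip_width: 0.0344
gripper_force: 50.4
```

```bash
python3 -c "
from h import *
print(observe()['position'])
go(.589,.0151,.059,93.6)"
```

```text
[0.59028518 0.01430014 0.10411934]
shift [-0.14 -0.09  4.51] turn -0.0 q6 76.3 cur closing yaw -86.4
```

>>> {"api": "move_arm", "payload": {
  "series": "-0.1 -0.08 1.2 0 -1; -0.1 -0.08 2.4 0 -1; -0.1 -0.08 3.2 0 -1; -0.1 -0.08 3.7 0 -1; -0.1 -0.08 4.1 0 -1; -0.1 -0.08 4.4 0 -1; -0.1 -0.08 4.4 0 -1;-0.1 -0.08 4.4 0 -1"
}}

```text
time_s: 45.12
position: [0.5883, 0.0155, 0.0588]
tool_rot: [[0.998, 0.063, 0.001], [0.063, -0.998, -0.0], [0.001, 0.0, -1.0]]
ft_force: [-2.2, 0.6, 5.3]
grip_width: 0.0342
gripper_force: 51.2
```

Release, lift, and check all packs from every camera.

>>> {"api": "move_arm", "payload": {
  "series": "0 0 0 0 0.3; 0 0 0 0 0.3; 0 0 0 0 0.3; 0 0 -4 0 0.3; 0 0 -9 0 0.3; -3 0 -14 0 0.3; -8 0 -18 0 0.3; -13 0 -20 0 0.3"
}}

```text
time_s: 46.12
position: [0.4576, 0.0072, 0.2598]
tool_rot: [[0.998, 0.063, 0.003], [0.063, -0.998, -0.001], [0.003, 0.001, -1.0]]
ft_force: [-0.5, 0.3, 0.1]
grip_width: 0.0556
gripper_force: 0.0
```

>>> {"api": "move_arm", "payload": {
  "series": "0 0 0 0 0.3; 0 0 0 0 0.3"
}}

```text
time_s: 46.38
position: [0.4588, 0.0073, 0.2579]
tool_rot: [[0.998, 0.063, 0.0], [0.063, -0.998, -0.0], [0.0, 0.0, -1.0]]
ft_force: [0.4, -0.3, -0.4]
grip_width: 0.0556
gripper_force: 0.0
```

Run:
```python
from h import *
for n in('wrist','top','scene'):
    c=cam(n,'f_'+n); print([(np.array(r['point']).round(4).tolist(),round(r['score'],2)) for r in spotter.mark_of('pack0',n)])
    if n=='wrist': w=c
    print('lev',[(np.array(r['point']).round(4).tolist(),round(r['score'],2)) for r in spotter.mark_of('power_lever_tip',n)[:2]])
a=cv2.resize(w['px'][0:240,60:620],(800,343)); s=cv2.resize(cv2.imread('pics/f_scene.png')[140:240,195:400],(500,244))
h=np.zeros((600,800,3),np.uint8);h[:343]=a;h[343:587,:500]=s;cv2.imwrite('pics/fin.png',h)
go(.5065,.256,.24,3.6)
```

```text
[([0.5059, -0.0633, 0.0697], 0.98), ([0.5009, 0.0097, 0.069], 0.85), ([0.5883, 0.0152, 0.0705], 0.69), ([0.5922, -0.051, 0.0667], 0.56)]
lev [([0.511, 0.2569, 0.1575], 0.71), ([0.5821, 0.0868, 0.0674], 0.31)]
[([0.5929, 0.0132, 0.0673], 0.8), ([0.594, -0.0525, 0.0672], 0.76), ([0.5934, -0.0557, 0.0667], 0.56), ([0.504, -0.0594, 0.0706], 0.54)]
lev [([0.5026, 0.2567, 0.1572], 0.44), ([0.4989, 0.0835, 0.0671], 0.42)]
[([0.5908, -0.0541, 0.0682], 0.67), ([0.584, 0.0172, 0.0669], 0.55), ([0.4999, 0.008, 0.069], 0.5)]
lev [([0.5078, 0.2536, 0.1631], 0.49)]
shift [  6.35 -24.51   1.77] turn -90.0 q6 72.5 cur closing yaw -86.4
```

View pics/fin.png

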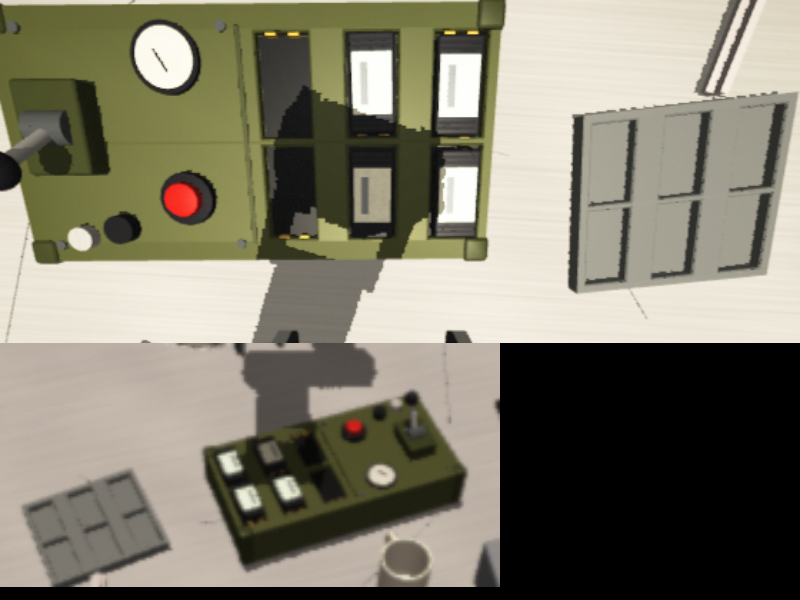

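>>> {"api": "move_arm", "payload": {
  "series": "1 -3 0 -10 0.4; 2 -6 0 -20 0.4; 3 -9 0 -30 0.4; 4 -12 0 -40 0.4; 5 -15 0 -50 0.4; 6 -19 0 -60 0.4; 6.3 -24.5 0 -70 0.4; 6.3 -24.5 0 -80 0.4"
}}

```text
time_s: 47.82
position: [0.5054, 0.2589, 0.2574]
tool_rot: [[0.101, 0.995, -0.001], [0.995, -0.101, 0.0], [0.0, -0.001, -1.0]]
ft_force: [0.6, -0.4, 0.2]
grip_width: 0.0594
gripper_force: 0.0
```

```bash
python3 -c "
from h import *
print(observe()['position'],observe()['grip_width'])
go(.507,.256,.119,3.6)"
```

```text
[0.50542379 0.25890063 0.25740205] 0.059431319130666696
shift [-0.28  0.2  13.84] turn -9.4 q6 21.0 cur closing yaw -5.8
```

>>> {"api": "move_arm", "payload": {
  "series": "-0.2 0.2 5 -9.4 0.4; -0.2 0.2 10 -9.4 0.4; -0.2 0.2 13.8 -9.4 0.4; -0.2 0.2 13.8 -9.4 0.4; -0.2 0.2 13.8 -9.4 -1; -0.2 0.2 13.8 -9.4 -1; -0.2 0.2 13.8 -9.4 -1; -0.2 0.2 13.8 -9.4 -1",
  "force": 30
}}

```text
time_s: 48.82
position: [0.5083, 0.2539, 0.1219]
tool_rot: [[-0.053, 0.999, 0.003], [0.999, 0.053, 0.001], [0.001, 0.003, -1.0]]
ft_force: [-0.8, 0.6, 6.4]
grip_width: 0.0243
gripper_force: 29.2
```

>>> {"api": "move_arm", "payload": {
  "series": "0 1 -0.3 0 -1; 0 2 -0.6 0 -1; 0 3 -0.8 0 -1; 0 4 -0.7 0 -1; 0 5 -0.4 0 -1; 0 5.8 -0.1 0 -1; 0 6.4 0 0 -1; 0 6.4 0 0 -1"
}}

```text
time_s: 49.82
position: [0.5698, 0.2575, 0.1202]
tool_rot: [[-0.053, 0.999, -0.004], [0.999, 0.053, 0.001], [0.001, -0.004, -1.0]]
ft_force: [-6.1, 1.5, 1.4]
grip_width: 0.0239
gripper_force: 31.4
```

Push a bit more to feel the stop.

>>> {"api": "move_arm", "payload": {
  "series": "0 0.3 0 0 -1; 0 0.6 0 0 -1; 0 0.8 0 0 -1; 0 0.8 0 0 -1"
}}

```text
time_s: 50.32
position: [0.57, 0.2576, 0.1199]
tool_rot: [[-0.055, 0.998, -0.022], [0.998, 0.055, -0.003], [-0.002, -0.022, -1.0]]
ft_force: [-41.3, -3.4, 16.3]
grip_width: 0.024
gripper_force: 34.4
```

>>> {"api": "move_arm", "payload": {
  "series": "0 0 0 0 -1; 0 0 0 0 0.4; 0 0 0 0 0.4; 0 0 0 0 0.4; 0 0 -6 0 0.4; 0 0 -10 0 0.4; -3 -3 -10 0 -1; -6 -6 -10 0 -1"
}}

```text
time_s: 51.32
position: [0.5226, 0.1936, 0.2205]
tool_rot: [[-0.053, 0.999, 0.002], [0.999, 0.053, 0.0], [0.0, 0.002, -1.0]]
ft_force: [0.3, -0.5, 0.3]
grip_width: 0.024
gripper_force: 0.0
```

>>> {"api": "move_arm", "payload": {
  "series": "-3 -2 0 0 -1; -3 -2 0 0 -1; -3 -2 0 0 -1"
}}

```text
time_s: 51.7
position: [0.505, 0.1635, 0.2204]
tool_rot: [[-0.052, 0.999, 0.001], [0.999, 0.052, 0.0], [0.0, 0.001, -1.0]]
ft_force: [0.8, -0.6, 0.5]
grip_width: -0.0002
gripper_force: 0.0
```

```bash
python3 lev.py; python3 -c "
from h import *
for n in('wrist','scene','top'):
    cam(n);print([(np.array(r['point']).round(4).tolist(),round(r['score'],2)) for r in spotter.mark_of('test_switch_top',n)[:2]])
go(.4905,.1645,.085)"
```

```text
[0.50502839 0.16350996 0.22035608] 51.7
[([0.5699, 0.2634, 0.158], 0.76)]
0.64 363 427 65 100
[([0.5679, 0.2571, 0.1591], 0.56)]
0.54 366 372 170 176
[([0.5052, 0.0101, 0.0666], 0.72)]
0.61 225 352 182 249
[([0.4898, 0.1661, 0.1], 0.93)]
[([0.4888, 0.1622, 0.1031], 0.54)]
[]
shift [ 0.19 -1.38 13.5 ] turn 0 q6 2.1 cur closing yaw 3.0
```

Lever is on (knob x ≈ 0.569). Descend to the switch.

>>> {"api": "move_arm", "payload": {
  "series": "0.1 -1.4 4 0 -1; 0.1 -1.4 9 0 -1; 0.1 -1.4 12.7 0 -1; 0.1 -1.4 13.5 0 -1; 0.1 -1.4 14 0 -1; 0.1 -1.4 14.4 0 -1; 0.1 -1.4 14.6 0 -1; 0.1 -1.4 14.6 0 -1"
}}

```text
time_s: 53.45
position: [0.4909, 0.1636, 0.0747]
tool_rot: [[-0.053, 0.999, 0.002], [0.999, 0.053, 0.0], [0.0, 0.002, -1.0]]
ft_force: [0.9, 0.4, 2.9]
grip_width: -0.0001
gripper_force: 1.0
```

>>> {"api": "move_arm", "payload": {
  "series": "0 0 0.3 0 -1; 0 0 0.6 0 -1; 0 0 0.8 0 -1; 0 0 0.9 0 -1; 0 0 0.9 0 -1"
}}

```text
time_s: 54.08
position: [0.4913, 0.1637, 0.0691]
tool_rot: [[-0.053, 0.999, 0.005], [0.999, 0.053, 0.0], [-0.0, 0.005, -1.0]]
ft_force: [-11.8, -1.0, 42.9]
grip_width: 0.0001
gripper_force: 21.0
```

>>> {"api": "move_arm", "payload": {
  "series": "0 0 -1 0 -1; 0 0 -6 0 -1; 0 0 -12 0 -1; -4 -4 -15 0 -1; -4 -8 -15 0 -1; -4 -8 -15 0 -1"
}}

```text
time_s: 54.82
position: [0.4104, 0.1192, 0.2153]
tool_rot: [[-0.052, 0.999, -0.0], [0.999, 0.052, 0.0], [0.0, -0.0, -1.0]]
ft_force: [0.9, 0.6, 0.5]
grip_width: 0.0
gripper_force: 0.0
```

Run:
```python
from h import *
for n in('wrist','scene','top'):
    cam(n)
    for t in('pack0','power_lever_tip','test_switch_top'): print(t,[(np.array(r['point']).round(4).tolist(),round(r['score'],2)) for r in spotter.mark_of(t,n) if r['score']>.4])
print(observe()['time_s'],observe()['ft_force'])
```

```text
pack0 [([0.5018, 0.0093, 0.072], 0.63), ([0.5865, 0.0139, 0.0683], 0.63)]
power_lever_tip [([0.5726, 0.2624, 0.1557], 0.57)]
test_switch_top [([0.4892, 0.1625, 0.099], 0.63)]
pack0 [([0.5689, 0.2608, 0.1586], 0.75), ([0.5863, 0.0149, 0.0683], 0.69), ([0.5034, -0.0565, 0.0697], 0.61), ([0.5944, -0.0532, 0.0673], 0.5), ([0.5001, 0.0103, 0.0694], 0.43)]
power_lever_tip [([0.7077, -0.3272, -0.0013], 0.54), ([0.5118, -0.0647, 0.0652], 0.52), ([0.5696, 0.2571, 0.1624], 0.51)]
test_switch_top [([0.489, 0.16, 0.1036], 0.61)]
pack0 [([0.5914, -0.0494, 0.0683], 0.7), ([0.5889, 0.0142, 0.0654], 0.55), ([0.5074, 0.0121, 0.0674], 0.48), ([0.5089, -0.0574, 0.0695], 0.48)]
power_lever_tip [([0.5649, 0.2607, 0.1582], 0.57), ([0.5266, 0.47, -0.0005], 0.45)]
test_switch_top [([0.4896, 0.1651, 0.1026], 0.45)]
55.425 [-0.82829345 -0.73274842  0.20029856]
```

All four packs are in place, the lever is on and the switch is released.

```bash
python3 -c "
from rig import order
print(order.close_job())"
```

```text
the job is handed in; nothing more can be done
None
```

The job is handed in: I threw the lever off, seated all four packs flat in the bays with labels up, threw the lever back on, then pressed the test switch to its stop and released it, finishing at about 55 s; the final camera check agreed, but the judge's verdict was not shown.

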